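Put the potting tools back in their colour-labelled bays

TASK

The potting class is over: put every hand tool that is here away in the sloped rack, each in the bay whose label block has the colour of its handle. Each tool must lie flat in its bay, right way up and between the guides, with its head up the slope by the label and its handle towards the low lip. Some tools are already in the rack but may well be in the wrong bay, so move those too; do not disturb the watering can, the tray of plants or the spray bottle.

Things in the scene. Friction and masses are not known exactly. Their poses are not given: they have to be found in the camera images.
- tool_red: red-handled trowel: flat pointed steel blade, 40 mm wide, 5 mm thick. 180 mm long, 160 g. Origin on the underside at the balance point; x towards the head, y across, z up. Handle: bar 24 mm wide, 24 mm high, underside z=0, x=-85 to +25 mm: grip it across y at the origin. Head: x=+25 to +90 mm, underside z=0 (cone: axis z=12). None if absent.
- tool_yellow: yellow-handled hand fork: three flat steel tines, 40 mm wide, 8 mm thick. 180 mm long, 160 g. Origin on the underside at the balance point; x towards the head, y across, z up. Handle: bar 24 mm wide, 24 mm high, underside z=0, x=-85 to +25 mm: grip it across y at the origin. Head: x=+25 to +90 mm, underside z=0 (cone: axis z=12). None if absent.
- tool_blue: blue-handled soil scoop: open aluminium trough, 40 mm wide, 20 mm high. 180 mm long, 160 g. Origin on the underside at the balance point; x towards the head, y across, z up. Handle: bar 24 mm wide, 24 mm high, underside z=0, x=-85 to +25 mm: grip it across y at the origin. Head: x=+25 to +90 mm, underside z=0 (cone: axis z=12). None if absent.
- tool_green: green-handled dibber: steel cone, 24 mm down to 8 mm. 180 mm long, 160 g. Origin on the underside at the balance point; x towards the head, y across, z up. Handle: bar 24 mm wide, 24 mm high, underside z=0, x=-85 to +25 mm: grip it across y at the origin. Head: x=+25 to +90 mm, underside z=0 (cone: axis z=12). None if absent.
- tool_white: white-handled hand brush: wooden block with dark bristles below, 40 mm wide, 24 mm high. 180 mm long, 160 g. Origin on the underside at the balance point; x towards the head, y across, z up. Handle: bar 24 mm wide, 24 mm high, underside z=0, x=-85 to +25 mm: grip it across y at the origin. Head: x=+25 to +90 mm, underside z=0 (cone: axis z=12). None if absent.
- tool_black: black-handled soil tamper: plain wooden block, 40 mm wide, 22 mm high. 180 mm long, 160 g. Origin on the underside at the balance point; x towards the head, y across, z up. Handle: bar 24 mm wide, 24 mm high, underside z=0, x=-85 to +25 mm: grip it across y at the origin. Head: x=+25 to +90 mm, underside z=0 (cone: axis z=12). None if absent.
- tool_purple: purple-handled hand hoe: dark steel blade 40 mm wide, 16 mm high at its tip. 180 mm long, 160 g. Origin on the underside at the balance point; x towards the head, y across, z up. Handle: bar 24 mm wide, 24 mm high, underside z=0, x=-85 to +25 mm: grip it across y at the origin. Head: x=+25 to +90 mm, underside z=0 (cone: axis z=12). None if absent.
- seat_red (a point): middle of the sloped floor of the red bay: where a stored tool's origin and axes lie. x up the slope (0.35 rad), y across, z square to the floor. Floor 57 mm wide; bays at 58 mm pitch. Guides 12 mm high at y=+-25.5 mm, x=-96 to -56 and +40 to +95 mm, open between for fingers; low lip 18 mm high at x=-97 mm; coloured label block 14 mm high at x=+100 to +120 mm.
- seat_yellow (a point): middle of the sloped floor of the yellow bay: where a stored tool's origin and axes lie. x up the slope (0.35 rad), y across, z square to the floor. Floor 57 mm wide; bays at 58 mm pitch. Guides 12 mm high at y=+-25.5 mm, x=-96 to -56 and +40 to +95 mm, open between for fingers; low lip 18 mm high at x=-97 mm; coloured label block 14 mm high at x=+100 to +120 mm.
- seat_blue (a point): middle of the sloped floor of the blue bay: where a stored tool's origin and axes lie. x up the slope (0.35 rad), y across, z square to the floor. Floor 57 mm wide; bays at 58 mm pitch. Guides 12 mm high at y=+-25.5 mm, x=-96 to -56 and +40 to +95 mm, open between for fingers; low lip 18 mm high at x=-97 mm; coloured label block 14 mm high at x=+100 to +120 mm.
- seat_green (a point): middle of the sloped floor of the green bay: where a stored tool's origin and axes lie. x up the slope (0.35 rad), y across, z square to the floor. Floor 57 mm wide; bays at 58 mm pitch. Guides 12 mm high at y=+-25.5 mm, x=-96 to -56 and +40 to +95 mm, open between for fingers; low lip 18 mm high at x=-97 mm; coloured label block 14 mm high at x=+100 to +120 mm.
- seat_white (a point): middle of the sloped floor of the white bay: where a stored tool's origin and axes lie. x up the slope (0.35 rad), y across, z square to the floor. Floor 57 mm wide; bays at 58 mm pitch. Guides 12 mm high at y=+-25.5 mm, x=-96 to -56 and +40 to +95 mm, open between for fingers; low lip 18 mm high at x=-97 mm; coloured label block 14 mm high at x=+100 to +120 mm.
- seat_black (a point): middle of the sloped floor of the black bay: where a stored tool's origin and axes lie. x up the slope (0.35 rad), y across, z square to the floor. Floor 57 mm wide; bays at 58 mm pitch. Guides 12 mm high at y=+-25.5 mm, x=-96 to -56 and +40 to +95 mm, open between for fingers; low lip 18 mm high at x=-97 mm; coloured label block 14 mm high at x=+100 to +120 mm.
- seat_purple (a point): middle of the sloped floor of the purple bay: where a stored tool's origin and axes lie. x up the slope (0.35 rad), y across, z square to the floor. Floor 57 mm wide; bays at 58 mm pitch. Guides 12 mm high at y=+-25.5 mm, x=-96 to -56 and +40 to +95 mm, open between for fingers; low lip 18 mm high at x=-97 mm; coloured label block 14 mm high at x=+100 to +120 mm.
- rack_rear (a point): middle of the upper rear edge of the rack base board, on the side where the bays are high and the labels are; 112 mm from the board centre.
- rack: plywood base board of the tool rack, 225 x 420 x 12 mm, fixed; origin at the centre of its underside; x points from the low front of the bays to their high rear, the seven bays stand in a row along y, in a different order of colours from start to start. Highest point of the rack about 115 mm above the bench.
- watering_can: green watering can, body 124 mm across, 150 mm high with its handle, spout along its x; origin under its centre. Bystander.
- pot_tray: green tray 240 x 300 mm (x by y) with six potted coleus plants, about 130 mm high; origin under the middle of its near long edge (the tray extends 240 mm along its +x). Bystander.
- spray_bottle: blue bottle with a white cap, 70 mm across, 190 mm high; origin under its centre. Bystander.
There are look-alikes about, which are no part of the job. What is meant by the tool_green is not white, and is the larger of those in its own colour.

How it is judged:
At the end, for the whole second after the job is handed in: Every tool present lies released and at rest in the bay of its handle's colour: its origin within 22 mm along and 12 mm across of the seat point and within 6 mm of the floor, its axes within 0.17 rad of the bay's, head towards the label (x of tool_red in the frame of seat_red between -0.022 and 0.022 m and y of tool_red in the frame of seat_red between -0.012 and 0.012 m and z of tool_red in the frame of seat_red between -0.006 and 0.007 m and angle between the x axis of tool_red and the x axis of seat_red, either way round below 0.17 rad and angle between the z axis of tool_red and the z axis of seat_red, either way round below 0.17 rad and angle between each of tool_red, tool_yellow, tool_blue, tool_green, tool_white, tool_black, tool_purple's own z axis and vertical below 0.7 rad and x of rack_rear in the frame of tool_red above 0.03 m and linear speed of each of tool_red, tool_yellow, tool_blue, tool_green, tool_white, tool_black, tool_purple below 0.02 m/s and x of tool_yellow in the frame of seat_yellow between -0.022 and 0.022 m and y of tool_yellow in the frame of seat_yellow between -0.012 and 0.012 m and z of tool_yellow in the frame of seat_yellow between -0.006 and 0.007 m and angle between the x axis of tool_yellow and the x axis of seat_yellow, either way round below 0.17 rad and angle between the z axis of tool_yellow and the z axis of seat_yellow, either way round below 0.17 rad and x of rack_rear in the frame of tool_yellow above 0.03 m and x of tool_blue in the frame of seat_blue between -0.022 and 0.022 m and y of tool_blue in the frame of seat_blue between -0.012 and 0.012 m and z of tool_blue in the frame of seat_blue between -0.006 and 0.007 m and angle between the x axis of tool_blue and the x axis of seat_blue, either way round below 0.17 rad and angle between the z axis of tool_blue and the z axis of seat_blue, either way round below 0.17 rad and x of rack_rear in the frame of tool_blue above 0.03 m and x of tool_green in the frame of seat_green between -0.022 and 0.022 m and y of tool_green in the frame of seat_green between -0.012 and 0.012 m and z of tool_green in the frame of seat_green between -0.006 and 0.007 m and angle between the x axis of tool_green and the x axis of seat_green, either way round below 0.17 rad and angle between the z axis of tool_green and the z axis of seat_green, either way round below 0.17 rad and x of rack_rear in the frame of tool_green above 0.03 m and x of tool_white in the frame of seat_white between -0.022 and 0.022 m and y of tool_white in the frame of seat_white between -0.012 and 0.012 m and z of tool_white in the frame of seat_white between -0.006 and 0.007 m and angle between the x axis of tool_white and the x axis of seat_white, either way round below 0.17 rad and angle between the z axis of tool_white and the z axis of seat_white, either way round below 0.17 rad and x of rack_rear in the frame of tool_white above 0.03 m and x of tool_black in the frame of seat_black between -0.022 and 0.022 m and y of tool_black in the frame of seat_black between -0.012 and 0.012 m and z of tool_black in the frame of seat_black between -0.006 and 0.007 m and angle between the x axis of tool_black and the x axis of seat_black, either way round below 0.17 rad and angle between the z axis of tool_black and the z axis of seat_black, either way round below 0.17 rad and x of rack_rear in the frame of tool_black above 0.03 m and x of tool_purple in the frame of seat_purple between -0.022 and 0.022 m and y of tool_purple in the frame of seat_purple between -0.012 and 0.012 m and z of tool_purple in the frame of seat_purple between -0.006 and 0.007 m and angle between the x axis of tool_purple and the x axis of seat_purple, either way round below 0.17 rad and angle between the z axis of tool_purple and the z axis of seat_purple, either way round below 0.17 rad and x of rack_rear in the frame of tool_purple above 0.03 m); the robot touches nothing.
It fails at once if the watering can is pushed more than 40 mm or tipped over (distance of watering_can from where it was at the start of the episode above 0.04 m or angle between watering_can's own z axis and vertical above 0.5 rad).
It fails at once if the pot tray is pushed more than 40 mm or tipped over (distance of pot_tray from where it was at the start of the episode above 0.04 m or angle between pot_tray's own z axis and vertical above 0.5 rad).
It fails at once if the spray bottle is pushed more than 40 mm or tipped over (distance of spray_bottle from where it was at the start of the episode above 0.04 m or angle between spray_bottle's own z axis and vertical above 0.5 rad).
Of tool_red, tool_yellow, tool_blue, tool_green, tool_white, tool_black, tool_purple only 6 to 7 are there at a start; the rules pass over those that are not, and their reading is None.
At some moment in a run one of tool_red, tool_yellow, tool_blue may be knocked a few centimetres aside while the robot is not near it.
Once in a run the grip may slacken for a moment while it holds something.
It also fails if it takes over 210 s, if anything falls off the work surface, if the arm or the gripper's body presses on something with over 40 N, if the wrist force passes 120 N, or if a joint passes its speed limit or range.

ROBOT

A 6-joint arm with a two-finger parallel gripper is mounted at the origin on the work surface. World frame = base frame: x ahead of the robot, y to its left, z up, the work surface at z = 0. Lengths are in m, angles in rad, forces in N, time in s.
With the tool pointing down it reaches from about 0.35 to 0.85 m from the base axis. Payload 8.1 kg.
Tool frame: the origin (TCP) lies between the finger pads; the fingertips stand robot.tips_ahead ahead of it and the grasp point (between the pads) lies 5 mm behind it (robot.tips_ahead is the distance from the TCP to the fingertips, in m); z points along the fingers, y is the line along which they close (so a half turn about z gives the same grasp; the last joint's range is limited). The gripper opens to 93 mm and grips with 3 to 60 N. Pads are 15 mm wide; open, the fingers measure 128 mm over their backs; the gripper's body (75 mm by 188 mm) begins 65 mm behind the grasp point.
Start: joints at [-1.367, 0.13, 1.488, -0, 1.523, -0.085], TCP at [0.171, -0.575, 0.212] pointing down, gripper open.
Joint ranges: [-2.96, 2.96], [-0.89, 2.26], [0.02, 2.5], [-1.34, 4.48], [0, 2.73], [-2.66, 2.66]. Speed limits (rad/s): [2.39, 2.39, 2.79, 3.14, 3.14, 3.14].

INTERFACE

Orientations are given as a 3x3 rotation matrix whose columns are the frame's x, y, z axes.
In Python, from bench import robot, vision, job gives the robot as it stands.
- The arm moves only by the tool drive_tool, never from a script. Its argument "deltas" is one flat list of numbers, 4 for each row, row after row: the shift along the tool's x, y, z in mm, then the turn about the tool's z in degrees. A call has 1 to 20 rows; each row is the pose to reach, as a shift and turn from the pose commanded when the call began, along the tool's axes at that moment; what a row does not reach only later rows make up. A row lasts 1/10 s, in which the tool goes at most 50 mm and 8.59 degrees, less where a joint would pass 70% of its speed; a pose out of reach is approached as far as the arm can. A call with a gripper value outside its range is refused whole. "claw" is the opening, from 0 (shut) to 1 (fully open), set as the call begins (left out, the last holds). The fingers move at their own pace and stop on an object; "grip_force" is the grip in N (left out, the last holds). Time passes only in rows, so rows that repeat a pose let the fingers close. It gives the time, the measured TCP pose, the force, the opening and the grip force at its end, in the units of the state.
- robot.read_state(): the state, without advancing time (a new reading comes with each control period).
- vision.snapshot(name): name is "scene" or "top" or "wrist"; returns a dict with "frame" (400x640x3 uint8, blue, green, red), "fx", "fy", "cx", "cy" (pixels), "R" (3x3) and "t" (3): a world point X has camera coordinates R X + t; the wrist camera has in their place "T_tool_cam" (4x4, takes a point from camera to tool coordinates, whose origin is the TCP and whose axes are the flange's). Camera axes: x right, y down, z forward; pixel columns grow to the right and rows downward; lengths in m; the calibration is good to about 2 mm. The wrist camera is an equidistant fisheye: a pixel r from the principal point sees the ray r / f radians off the axis. A picture is of the moment at which its call begins: read the wrist's pose just before it. There is no depth.
- job.sign_off(): hands the job in; it is judged then, once.
The state is a dict: "time_s": time; "qpos": joint angles; "joint_velocities": joint speeds; "effort": joint torques, N m; "tool_pos": TCP position; "tool_rot": TCP orientation; "ft_force": force on the tool from outside, world axes, zero at the start; "torque": the same for the moment, N m; "grip_width": finger opening in m; "gripper_force": force on a finger pad.
Only numpy, scipy, OpenCV 4.12 (cv2) and the standard library are available. Lean on these libraries where they do the work, as an engineer would, in place of code of your own. Each camera call takes 0.05 s, during which the arm holds its last target. There are 200 camera calls.

## Working session

There is one attempt and no reset: what is moved stays moved. The work goes in short steps, Python scripts to look and compute and a tool call to move; the robot and the scene stay as the last step left them, time stands still between calls to the robot, and variables do not carry over. Pictures are saved under pics/ and viewed, at most 14 in all, crops included, and the job is handed in when it is done.

Besides the shell and the picture viewer there is one more tool, called as name(argument=value, ...), one argument or row to a line, values as JSON. drive_tool: Moves the arm, as the interface text tells. Its arguments: {"type":"object","properties":{"deltas":{"type":"array"},"claw":{"type":"number"},"grip_force":{"type":"number"}},"required":["deltas"]}

```bash
ls; mkdir -p pics; python3 - <<'E'
from bench import robot, vision, job
import cv2
s=robot.read_state();print({k:s[k] for k in('time_s','tool_pos','tool_rot','grip_width')}, robot.tips_ahead)
import pickle
d={}
for n in("scene","top","wrist"):
    v=vision.snapshot(n);d[n]=v;cv2.imwrite(f"pics/{n}0.png",v["frame"])
    print(n,{k:(v[k].tolist() if hasattr(v[k],'tolist') else v[k]) for k in v if k!='frame'})
pickle.dump(d,open('s0.pkl','wb'))
E
```

```text
pics
{'time_s': 0.0, 'tool_pos': array([ 0.17076744, -0.57457961,  0.21089807]), 'tool_rot': array([[ 9.58588649e-01,  2.84794061e-01, -3.80082242e-04],
       [ 2.84794277e-01, -9.58586976e-01,  1.79680218e-03],
       [ 1.47376702e-04, -1.83063942e-03, -9.99998314e-01]]), 'grip_width': 0.09273322961747013} 0.014
scene {'fx': 362.0784599298749, 'fy': 362.0784599298749, 'cx': 322.7061656850496, 'cy': 198.6597536900171, 'R': [[0.4936379552628995, 0.8696254562749016, -0.008551895844369186], [0.5974472319755404, -0.34625049293350557, -0.7233031184421018], [-0.6319639025519007, 0.3519405659226765, -0.6904777070473731]], 't': [-0.29463892613458653, -0.30003100867755744, 1.6436973307047924]}
top {'fx': 394.5476356667002, 'fy': 394.5476356667002, 'cx': 317.2861462993055, 'cy': 199.53625021408075, 'R': [[-0.005310767086461952, -0.9999814101263654, -0.002995856244707526], [-0.9973106457294971, 0.005515531811203377, -0.07308252064244115], [0.07309768578803696, 0.002599675080698463, -0.9973213975554258]], 't': [0.004968931413189676, 0.602180206016341, 1.2496980299440847]}
wrist {'fx': 309.70691628693146, 'fy': 309.70691628693146, 'cx': 315.1865434219864, 'cy': 202.09372816445506, 'T_tool_cam': [[-0.00028058923831499164, -0.9561877686630046, -0.2927539450271177, 0.08210159576929349], [0.9999999294068822, -0.0003414586704428773, 0.00015681901628905988, 0.0003937269747900096], [-0.00024991179810526066, -0.2927538803589761, 0.9561877969723588, -0.17207768776655588], [0.0, 0.0, 0.0, 1.0]]}
```

View pics/top0.png

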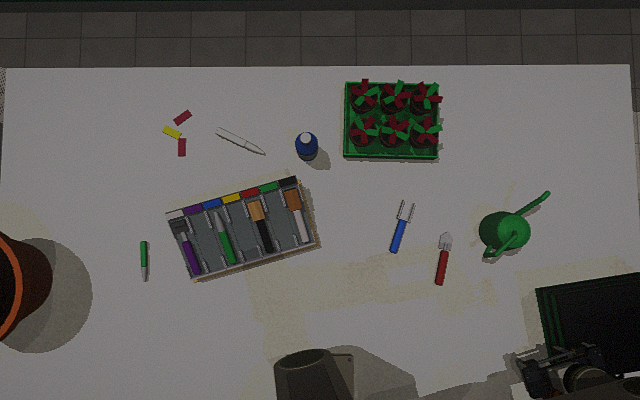

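View pics/scene0.png

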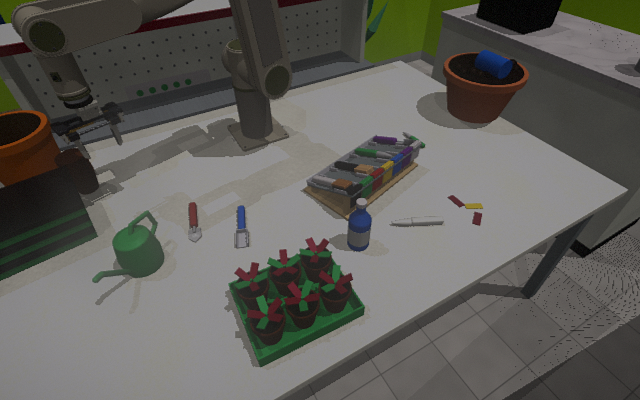

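The top view shows the rack around (240,230). Its labels run left to right: white, purple, blue, yellow, red, green, black. Four tools are already in it. The blue tool (398,228) and red tool (443,260) are loose. The green item at (145,260) and the white one at (240,140) look like decoys. I'll zoom in.

```bash
cat > h.py <<'E'
import numpy as np,cv2,pickle
from bench import robot,vision,job
def ray(v,uv):
    d=np.array([(uv[0]-v['cx'])/v['fx'],(uv[1]-v['cy'])/v['fy'],1.]);R=np.array(v['R']);t=np.array(v['t'])
    return -R.T@t,R.T@d
def at(v,uv,z):
    c,d=ray(v,uv);return c+d*(z-c[2])/d[2]
def proj(v,X):
    p=np.array(v['R'])@np.asarray(X,float)+np.array(v['t']);return np.array([v['fx']*p[0]/p[2]+v['cx'],v['fy']*p[1]/p[2]+v['cy']])
def wcam(v,s):
    T=np.eye(4);T[:3,:3]=s['tool_rot'];T[:3,3]=s['tool_pos'];return T@np.array(v['T_tool_cam'])
def wat(v,s,uv,z):
    T=wcam(v,s);q=np.array([(uv[0]-v['cx']),(uv[1]-v['cy'])])/v['fx'];r=np.hypot(*q)+1e-12
    d=T[:3,:3]@np.array([*(q/r*np.sin(r)),np.cos(r)]);c=T[:3,3];return c+d*(z-c[2])/d[2]
def wproj(v,s,X):
    T=wcam(v,s);p=T[:3,:3].T@(np.asarray(X,float)-T[:3,3]);h=np.hypot(p[0],p[1]);th=np.arctan2(h,p[2])
    return np.array([v['cx'],v['cy']])+v['fx']*th*p[:2]/(h+1e-12)
def tri(rays):
    A=np.zeros((3,3));b=np.zeros(3)
    for c,d in rays:
        d=d/np.linalg.norm(d);P=np.eye(3)-np.outer(d,d);A+=P;b+=P@c
    return np.linalg.solve(A,b)
E
python3 - <<'E'
import cv2,pickle
d=pickle.load(open('s0.pkl','rb'))
f=d['top']['frame'][165:290,130:330];a=cv2.convertScaleAbs(cv2.resize(f,None,fx=4,fy=4,interpolation=cv2.INTER_CUBIC),alpha=1.5)
cv2.imwrite('pics/c1.png',a)
g=d['scene']['frame'][125:220,300:430];b=cv2.convertScaleAbs(cv2.resize(g,None,fx=6,fy=6,interpolation=cv2.INTER_CUBIC),alpha=1.5)
cv2.imwrite('pics/c2.png',b)
E
```

```text
(no output)
```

View pics/c1.png

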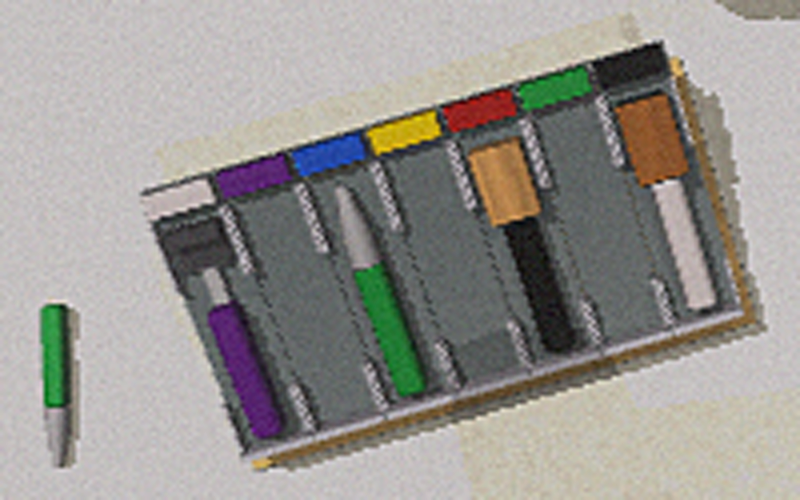

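View pics/c2.png

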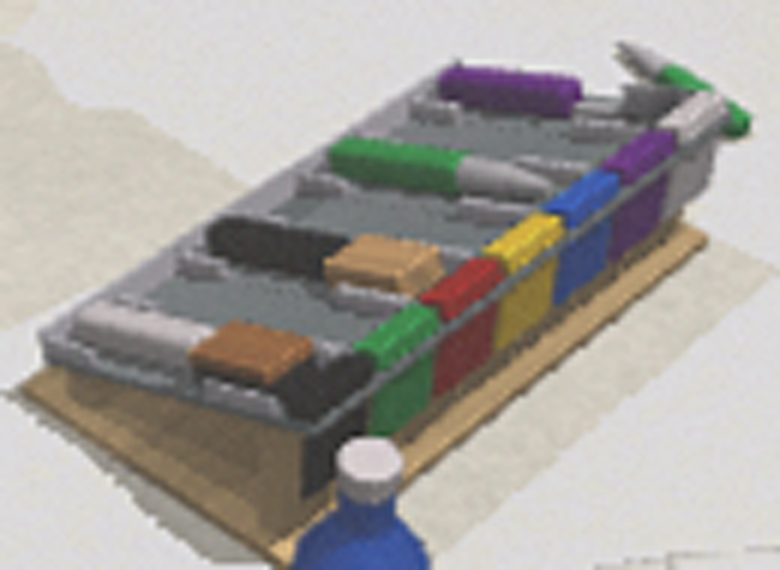

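Layout: purple sits in the white bay, green in the blue bay, black in the red bay and white in the black bay. All four have their heads up the slope. The purple, yellow and green bays are empty, and no yellow tool is in sight. Next I fit the rack pose to label seams and measure the loose tools.

```bash
cat > fit.py <<'E'
from h import *
from scipy.optimize import least_squares
def seatR(yaw):
    c,s=np.cos(yaw),np.sin(yaw);Rz=np.array([[c,-s,0],[s,c,0],[0,0,1]]);a=.35
    return Rz@np.array([[np.cos(a),0,-np.sin(a)],[0,1,0],[np.sin(a),0,np.cos(a)]])
def pt(p,q): return np.array(p[:3])+seatR(p[3])@np.array(q)
E
python3 - <<'E'
from fit import *
d=pickle.load(open('s0.pkl','rb'));T=d['top'];S=d['scene']
tr=[(214,172),(290,153),(366,130),(442,108),(517,90),(593,68)]
tf=[(217,203),(294,183),(368,160),(443,138),(520,115),(597,93)]
sr=[(672,140),(620,180),(562,222),(502,268),(438,315),(370,362)]
obs=[]
for i in range(6):
    y=(2.5-i)*.058
    obs.append((T,np.array(tr[i])/4+[130,165],(.120,y,.014)))
    obs.append((T,np.array(tf[i])/4+[130,165],(.100,y,.014)))
    obs.append((S,np.array(sr[i])/6+[300,125],(.120,y,.014)))
f=lambda p:np.concatenate([proj(v,pt(p,q))-(uv-.4) for v,uv,q in obs])
r=least_squares(f,[.5,.2,.06,.25],loss='soft_l1');print(r.x,np.round(f(r.x).reshape(-1,2),1).tolist())
np.save('rack0.npy',r.x)
print('board rear corners', [proj(T,pt(r.x,(x,y,.0))) for x,y in((-.097,.2),(-.097,-.2))])
def seg(v,name,lo,hi,box):
    im=v['frame'];h=cv2.cvtColor(im,cv2.COLOR_BGR2HSV);m=cv2.inRange(h,lo,hi);mm=m*0;x0,y0,x1,y1=box;mm[y0:y1,x0:x1]=m[y0:y1,x0:x1]
    ys,xs=np.nonzero(mm);pts=np.c_[xs,ys].astype(np.float32);(c,wh,a)=cv2.minAreaRect(pts);print(name,len(xs),pts.mean(0),c,wh,a);return pts.mean(0)
B=((105,120,40),(130,255,255));Rr=((172,120,40),(180,255,255))
b=seg(T,'blueT',*B,(380,190,420,260));bs=seg(S,'blueS',*B,(225,195,255,255))
r1=seg(T,'redT',*Rr,(425,225,460,295));r2=seg(S,'redS',*Rr,(180,195,210,245))
print('blue handle',tri([ray(T,b),ray(S,bs)]),at(T,b,.024),'red',tri([ray(T,r1),ray(S,r2)]),at(T,r1,.024))
for n,a,c in(('blue',(406,202),(393,252)),('red',(446,235),(440,285))):
    print(n,'tip,end',at(T,a,.015),at(T,c,.015))
for n,uv in(('bottle base',(306,150)),('can',(504,232)),('tray nr',(344,158)),('white decoy',(240,140)),('grn decoy',(145,260))):print(n,at(T,uv,0.02))
print('bottle cap',at(T,(306,138),.19), tri([ray(T,(306,138)),ray(S,(361,206))]))
E
```

```text
[0.50499748 0.23058296 0.07062577 0.27277384] [[-0.2, 1.0], [1.4, -0.5], [1.2, -0.2], [-0.2, 0.4], [1.0, -0.9], [0.6, -0.1], [-0.3, 0.8], [1.4, -0.5], [0.5, 0.0], [-0.5, 0.9], [1.4, -0.3], [0.4, -0.2], [-0.4, 0.1], [0.9, 0.1], [0.4, -0.3], [-0.6, 0.3], [0.4, 0.3], [0.5, 0.1]]
board rear corners [array([191.38216618, 275.66261122]), array([313.78195169, 240.56423813])]
blueT 256 [397.23047 235.71094] (397.0999755859375, 235.70001220703125) (7.5894646644592285, 33.5201416015625) 18.434947967529297
blueS 151 [240.90067 217.10596] (241.0, 217.0) (22.0, 6.0) 90.0
redT 33 [440.54544 269.0303 ] (440.8269348144531, 268.8653869628906) (7.8446455001831055, 29.613536834716797) 11.309932708740234
redS 0 [nan nan] (0.0, 0.0) (0.0, 0.0) 0.0
blue handle [ 0.48423256 -0.25499845  0.02027797] [ 0.48475956 -0.25309606  0.024     ] red [nan nan nan] [ 0.3787036  -0.38839043  0.024     ]
blue tip,end [ 0.59312831 -0.28544339  0.015     ] [ 0.43261477 -0.24027339  0.015     ]
red tip,end [ 0.48603909 -0.41171664  0.015     ] [ 0.3273999  -0.38798517  0.015     ]
bottle base [0.76440733 0.03762867 0.02      ]
can [ 0.49472822 -0.59607179  0.02      ]
tray nr [ 0.73734121 -0.08590607  0.02      ]
white decoy [0.79873881 0.25312813 0.02      ]
grn decoy [0.41158976 0.55349207 0.02      ]
bottle cap [0.76461601 0.03226834 0.19      ] [0.76802531 0.03249119 0.17466336]<stdin>:18: RuntimeWarning: Mean of empty slice.
  ret = um.true_divide(
```

```bash
cat >> h.py <<'E'
def go(x,y,z,yaw=None,s=None):
    s=s or robot.read_state();R=s['tool_rot'];d=R.T@(np.array([x,y,z])-s['tool_pos'])*1000
    y0=np.arctan2(R[1,0],R[0,0]);t=0 if yaw is None else -np.degrees((yaw-y0+np.pi)%(2*np.pi)-np.pi)
    print('delta',np.round(d,1),round(t,1))
E
python3 -c "
from h import *
go(.50,.27,.26,.273)
"
```

```text
delta [ 556.1 -716.1  -47.8] 0.9
```

drive_tool(
  deltas=[0,0,-48,0,556,-716,-48,1,556,-716,-48,1,556,-716,-48,1,556,-716,-48,1,556,-716,-48,1,556,-716,-48,1,556,-716,-48,1,556,-716,-48,1,556,-716,-48,1,556,-716,-48,1,556,-716,-48,1,556,-716,-48,1,556,-716,-48,1,556,-716,-48,1,556,-716,-48,1,556,-716,-48,1,556,-716,-48,1,556,-716,-48,1,556,-716,-48,1],
  claw=0.45,
)

```text
time_s: 2.15
tool_pos: [0.4998, 0.2739, 0.2576]
tool_rot: [[0.962, 0.272, -0.003], [0.272, -0.962, 0.0], [-0.003, -0.001, -1.0]]
ft_force: [-1.0, -0.3, -0.4]
grip_width: 0.0417
gripper_force: 0.0
```

drive_tool(
  deltas=[0,0,0,0,0,0,0,0,0,0,0,0],
)

```text
time_s: 2.45
tool_pos: [0.4999, 0.2683, 0.2604]
tool_rot: [[0.964, 0.267, 0.001], [0.267, -0.964, -0.0], [0.001, 0.0, -1.0]]
ft_force: [-0.4, -0.6, -0.1]
grip_width: 0.0419
gripper_force: 0.0
```

```bash
cat > cap.py <<'E'
import sys
from h import *
n=sys.argv[1]
s=robot.read_state();v=vision.snapshot('wrist');pickle.dump((s,v),open(n+'.pkl','wb'))
cv2.imwrite(f'pics/{n}.png',cv2.convertScaleAbs(v['frame'],alpha=1.6));print(s['time_s'],s['tool_pos'],np.arctan2(s['tool_rot'][1,0],s['tool_rot'][0,0]),s['grip_width'])
E
python3 cap.py wA
```

```text
2.45 [0.4999045  0.26826825 0.26043575] 0.2700104619434699 0.041877604208915994
```

View pics/wA.png

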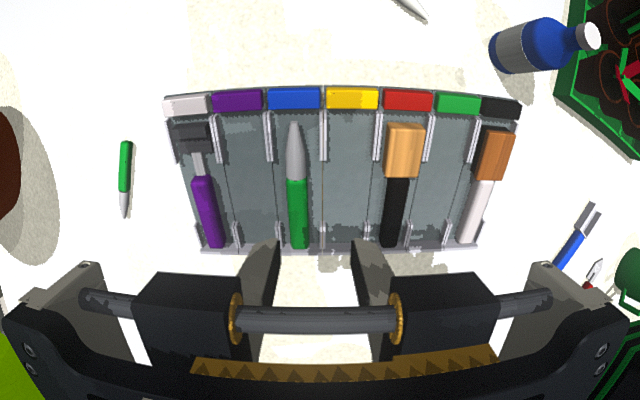

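The wrist view shows label seams at (212,102), (267,98), (325,97), (382,98), (434,101) and (480,105), all tools head-up. I'll take a second view from above purple, in the white bay.

```bash
python3 -c "
from h import *
go(.458,.398,.20,.273)
"
```

```text
delta [  -6.  -136.2   60.6] -0.2
```

drive_tool(
  deltas=[-6,-136,60,0,-6,-136,60,0,-6,-136,60,0,-6,-136,60,0,-6,-136,60,0,-6,-136,60,0,-6,-136,60,0],
)

```text
time_s: 3.2
tool_pos: [0.459, 0.3979, 0.2014]
tool_rot: [[0.964, 0.266, 0.002], [0.266, -0.964, 0.001], [0.002, -0.0, -1.0]]
ft_force: [0.2, 0.2, 1.2]
grip_width: 0.042
gripper_force: 0.0
```

```bash
python3 cap.py wB
```

```text
3.2 [0.45901311 0.39788001 0.20139781] 0.26930557470681626 0.04199690767813585
```

View pics/wB.png

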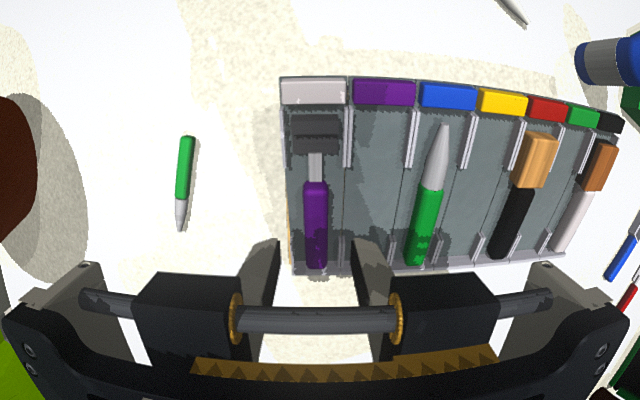

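```bash
cat > f2.py <<'E'
from fit import *
sA,vA=pickle.load(open('wA.pkl','rb'));sB,vB=pickle.load(open('wB.pkl','rb'))
A=[((211,92),(212,112)),((267,87),(267,108)),((325,86),(325,108)),((382,88),(382,109)),((434,92),(434,111)),((479,96),(482,115))]
B=[((349,78),(349,104)),((417,81),(416,107)),((477,88),(478,112)),((528,96),(529,119)),((567,102),(569,124))]
obs=[]
for s,v,L in((sA,vA,A),(sB,vB,B)):
    for i,(r,f) in enumerate(L):
        y=(2.5-i)*.058
        obs+=[(s,v,r,(.120,y,.014)),(s,v,f,(.100,y,.014))]
F=lambda p:np.concatenate([wproj(v,s,pt(p,q))-uv for s,v,uv,q in obs])
r=least_squares(F,np.load('rack0.npy'),loss='soft_l1');p=r.x;print(p,np.round(F(p).reshape(-1,2),1).tolist())
np.save('rack.npy',p)
# checks: lip corner & guides
for q in((-.097,.203,.018),(-.097,-.203,.018)): print('lip',wproj(vA,sA,pt(p,q)),wproj(vB,sB,pt(p,q)))
for i,n in enumerate(['white','purple','blue','yellow','red','green','black']): print(n,pt(p,(0,(3-i)*.058,0)))
# purple handle ends in B at top z~20mm
for q in [(315,183),(316,268)]:
    for zz in (.024,):
        # intersect with plane seat z=.024
        T=wcam(vB,sB);R=seatR(p[3]);a=wat(vB,sB,q,0);c=T[:3,3]
        lc=R.T@(c-p[:3]);la=R.T@(a-p[:3]);k=(zz-lc[2])/(la[2]-lc[2]);print('purple',lc+k*(la-lc))
print('tops max',pt(p,(.12,0,.014)))
E
python3 f2.py
```

```text
[0.50719267 0.22965671 0.06722054 0.27962678] [[-0.8, 1.4], [0.9, -0.7], [-1.6, 2.6], [-0.1, 0.1], [-1.1, 2.1], [-1.1, -1.2], [-0.2, 1.2], [-1.7, -1.4], [1.5, 0.6], [-1.2, -0.7], [3.7, 1.6], [-2.8, -0.8], [1.7, 1.0], [0.9, -1.9], [2.7, 1.3], [0.9, -2.5], [2.6, 0.6], [-2.5, -2.7], [0.9, 0.2], [-4.9, -3.8], [1.2, 2.1], [-5.9, -2.6]]
lip [200.82800559 247.59651824] [292.11765625 267.75789598]
lip [477.19994865 242.90178231] [564.56919175 250.68035793]
white [0.4591692  0.3968983  0.06722054]
purple [0.47517703 0.3411511  0.06722054]
blue [0.49118485 0.28540391 0.06722054]
yellow [0.50719267 0.22965671 0.06722054]
red [0.5232005  0.17390952 0.06722054]
green [0.53920832 0.11816233 0.06722054]
black [0.55521614 0.06241513 0.06722054]
purple [0.02637228 0.17459799 0.024     ]
purple [-0.09067985  0.17466335  0.024     ]
tops max [0.61092489 0.25944345 0.12151949]
```

```bash
cat > f3.py <<'E'
from fit import *
sA,vA=pickle.load(open('wA.pkl','rb'));sB,vB=pickle.load(open('wB.pkl','rb'));d=pickle.load(open('s0.pkl','rb'));T=d['top']
def cen(v,uv):
    im=v['frame'];h=cv2.cvtColor(im,cv2.COLOR_BGR2HSV).astype(int);c=np.median(h[uv[1]-1:uv[1]+2,uv[0]-2:uv[0]+3].reshape(-1,3),0)
    dh=np.abs(h[...,0]-c[0]);dh=np.minimum(dh,180-dh);m=((dh<10)&(h[...,1]>100)&(h[...,2]>.75*c[2])).astype(np.uint8)
    n,l,st,ce=cv2.connectedComponentsWithStats(m);k=l[uv[1],uv[0]];return ce[k],st[k]
obs=[]
L={'A':[(238,99),(294,97),(352,97),(408,99),(456,103)],'B':[(385,92),(446,96),(502,102),(547,107),(582,116)],'T':[(193,209),(212,204),(231,198.5),(250,192.5),(269,187)]}
for n,s,v in(('A',sA,vA),('B',sB,vB),('T',None,T)):
    for i,uv in enumerate(L[n]):
        c,st=cen(v,[int(round(x)) for x in uv]);print(n,i,np.round(c,1),st.tolist(),end=' ')
        obs.append((s,v,c,(.110,(2-i)*.058,.014),.5 if n!='T' else .5))
print()
for s,v,a,b in((sA,vA,(202,250),(477,247)),(sB,vB,(292,272),(564,256))):
    obs+=[(s,v,a,(-.100,.203,.018),.3),(s,v,b,(-.100,-.203,.018),.3)]
P=lambda s,v,X:wproj(v,s,X) if s else proj(v,X)
F=lambda p:np.concatenate([w*(P(s,v,pt(p,q))-uv) for s,v,uv,q,w in obs])
r=least_squares(F,np.load('rack0.npy'),loss='soft_l1');p=r.x;print(p,np.round(F(p).reshape(-1,2),1).tolist())
J=r.jac;print('sd',np.sqrt(np.diag(np.linalg.inv(J.T@J))))
np.save('rack.npy',p)
E
python3 f3.py
```

```text
A 0 [236.1 100.3] [211, 89, 51, 24, 995] A 1 [292.9  97.8] [267, 87, 52, 23, 1038] A 2 [352.   97.6] [326, 87, 53, 22, 1042] A 3 [408.1 100.5] [384, 91, 49, 20, 860] A 4 [458.6 104.3] [437, 94, 44, 22, 726] B 0 [384.4  91.5] [354, 78, 62, 28, 1509] B 1 [449.1  97. ] [422, 85, 56, 25, 1147] B 2 [503.9 103. ] [481, 89, 47, 27, 909] B 3 [548.4 110.2] [530, 97, 38, 26, 661] B 4 [583.9 117.2] [569, 106, 31, 23, 473] T 0 [192.9 208.8] [184, 204, 19, 11, 111] T 1 [211.8 203.3] [203, 199, 18, 10, 108] T 2 [230.7 197.8] [222, 193, 18, 11, 109] T 3 [249.6 192.3] [241, 188, 18, 10, 108] T 4 [268.3 186.9] [260, 182, 18, 11, 110] 
[0.50614641 0.23108433 0.07101768 0.27756033] [[-0.1, 0.2], [0.1, 0.3], [-0.1, 0.3], [-0.0, -0.1], [0.1, -0.0], [0.0, 0.2], [0.2, -0.3], [0.2, -0.1], [0.1, -0.1], [-0.1, -0.1], [0.2, 0.0], [0.2, 0.0], [0.1, 0.1], [0.1, 0.1], [0.1, 0.1], [-0.8, 0.1], [-0.1, -0.3], [-0.5, -0.3], [0.1, -0.7]]
sd [0.00065921 0.00091103 0.00172419 0.00591209]
```

```bash
cat > seat.py <<'E'
import sys
from fit import *
p=np.load('rack.npy');O=['white','purple','blue','yellow','red','green','black']
def seat(n,x=0,z=0): return pt(p,(x,(3-O.index(n))*.058,z))
if __name__=='__main__':
    # args: name dz [x_along]
    P=seat(sys.argv[1],float(sys.argv[3]) if len(sys.argv)>3 else -.004)
    print(P);P[2]+=float(sys.argv[2]);go(*P,p[3])
E
python3 seat.py white .021
```

```text
[0.45485496 0.3973952  0.06964609]
delta [ -4.3  -0.5 110.6] -0.5
```

drive_tool(
  deltas=[-4,-1,40,0,-4,-1,80,-0.5,-4,-1,95,-0.5,-4,-1,100,-0.5,-4,-1,105,-0.5,-4,-1,110,-0.5,-4,-1,110,-0.5,-4,-1,110,-0.5],
)

```text
time_s: 4.05
tool_pos: [0.4542, 0.3993, 0.0911]
tool_rot: [[0.961, 0.276, 0.001], [0.276, -0.961, 0.001], [0.001, -0.001, -1.0]]
ft_force: [-0.3, 0.4, 0.5]
grip_width: 0.0418
gripper_force: 0.0
```

drive_tool(
  deltas=[0,0,0,0,0,0,0,0,0,0,0,0,0,0,0,0,0,0,0,0,0,0,0,0],
  claw=0,
  grip_force=30,
)

```text
time_s: 4.65
tool_pos: [0.4537, 0.3988, 0.0902]
tool_rot: [[0.961, 0.276, 0.0], [0.276, -0.961, 0.0], [0.0, 0.0, -1.0]]
ft_force: [-1.7, -1.4, 3.5]
grip_width: 0.0228
gripper_force: 30.0
```

drive_tool(
  deltas=[0,0,-20,0,0,0,-40,0,0,30,-40,0,0,57,-40,0,0,57,-40,0,0,57,-40,0,0,57,-40,0],
)

```text
time_s: 5.35
tool_pos: [0.469, 0.3446, 0.1296]
tool_rot: [[0.961, 0.277, -0.001], [0.277, -0.961, 0.0], [-0.001, -0.0, -1.0]]
ft_force: [-0.1, 0.2, -1.8]
grip_width: 0.0228
gripper_force: 30.0
```

```bash
python3 seat.py purple .021
```

```text
[0.47074755 0.34161505 0.06964609]
delta [ 0.9  3.4 38.9] 0.2
```

drive_tool(
  deltas=[1,3,0,0,1,3,15,0,1,3,25,0,1,3,32,0,1,3,38,0,1,3,38,0,1,3,38,0],
)

```text
time_s: 6.05
tool_pos: [0.4712, 0.3415, 0.0919]
tool_rot: [[0.961, 0.276, -0.0], [0.276, -0.961, -0.0], [-0.0, 0.0, -1.0]]
ft_force: [0.3, 0.3, -1.4]
grip_width: 0.0233
gripper_force: 30.0
```

drive_tool(
  deltas=[0,0,0,0,0,0,0,0,0,0,0,0,0,0,-20,0,0,0,-60,0,0,0,-100,0,0,0,-100,0],
  claw=0.45,
)

```text
time_s: 6.75
tool_pos: [0.4746, 0.3435, 0.1998]
tool_rot: [[0.961, 0.276, 0.01], [0.276, -0.961, 0.006], [0.011, -0.003, -1.0]]
ft_force: [0.3, 0.4, 0.2]
grip_width: 0.042
gripper_force: 0.0
```

```bash
python3 seat.py black .081
```

```text
[0.5502105  0.06271428 0.06964609]
delta [ -5.5 290.9  48.2] 0.1
```

drive_tool(
  deltas=[-1,50,0,0,-1,291,0,0,-1,291,0,0,-1,291,0,0,-1,291,0,0,-1,291,0,0,-1,291,0,0,-1,291,0,0,-1,291,0,0,-1,291,0,0],
)

```text
time_s: 7.75
tool_pos: [0.5503, 0.0629, 0.1918]
tool_rot: [[0.961, 0.278, -0.0], [0.278, -0.961, 0.0], [-0.0, -0.0, -1.0]]
ft_force: [-0.8, -0.6, -0.4]
grip_width: 0.0417
gripper_force: 0.0
```

```bash
python3 seat.py black .021; python3 cap.py wC
```

```text
[0.5502105  0.06271428 0.06964609]
delta [ -0.2   0.2 101.2] 0.2
7.75 [0.55033202 0.06289381 0.19184084] 0.2818181840790489 0.04173970076161678
```

View pics/wC.png

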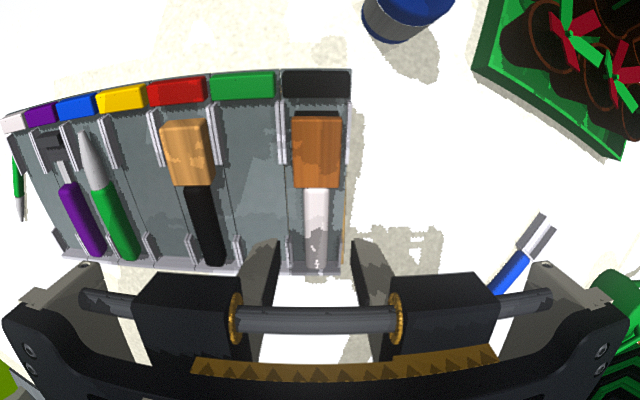

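The white tool sits centred between the fingers at u≈316, and purple now lies in the purple bay at (82,220). Next I grip white.

drive_tool(
  deltas=[0,0,40,0,0,0,75,0,0,0,90,0,0,0,96,0,0,0,101,0,0,0,101,0,0,0,101,0],
)

```text
time_s: 8.5
tool_pos: [0.5518, 0.0616, 0.0926]
tool_rot: [[0.961, 0.276, 0.002], [0.276, -0.961, 0.0], [0.002, 0.001, -1.0]]
ft_force: [0.2, -0.8, 0.2]
grip_width: 0.0422
gripper_force: 0.0
```

drive_tool(
  deltas=[0,0,0,0,0,0,0,0,0,0,0,0,0,0,0,0,0,0,0,0,0,0,-20,0,0,0,-70,0,0,0,-90,0,0,0,-90,0],
  claw=0,
  grip_force=30,
)

```text
time_s: 9.4
tool_pos: [0.553, 0.0616, 0.185]
tool_rot: [[0.961, 0.276, 0.007], [0.276, -0.961, 0.0], [0.007, 0.002, -1.0]]
ft_force: [-0.1, -0.2, -1.1]
grip_width: 0.0215
gripper_force: 30.0
```

```bash
python3 seat.py white .111
```

```text
[0.45485496 0.3973952  0.06964609]
delta [  -1.5 -349.9    3.8] 0.1
```

drive_tool(
  deltas=[0,-30,0,0,1,-350,0,0,1,-350,0,0,1,-350,0,0,1,-350,0,0,1,-350,0,0,1,-350,0,0,1,-350,0,0,1,-350,0,0,1,-350,0,0,1,-350,0,0],
)

```text
time_s: 10.5
tool_pos: [0.4549, 0.3967, 0.1797]
tool_rot: [[0.961, 0.275, -0.001], [0.275, -0.961, -0.001], [-0.002, 0.001, -1.0]]
ft_force: [0.2, 0.7, -1.2]
grip_width: 0.0219
gripper_force: 30.0
```

```bash
python3 seat.py white .022; python3 cap.py wD
```

```text
[0.45485496 0.3973952  0.06964609]
delta [ 0.3 -0.8 88.1] 0.1
10.5 [0.45491806 0.39670253 0.17973389] 0.2790315932413716 0.021909439465559843
```

View pics/wD.png

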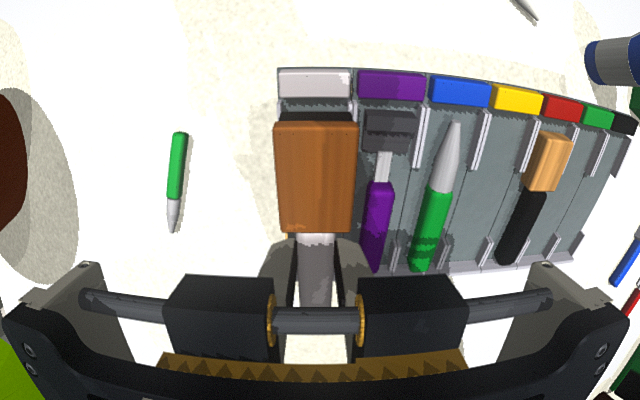

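White is held over its bay: head centre at u≈316, label at u≈315. Lowering it now.

drive_tool(
  deltas=[0,0,40,0,0,0,65,0,0,0,75,0,0,0,82,0,0,0,87,0,0,0,87,0,0,0,87,0],
)

```text
time_s: 11.25
tool_pos: [0.4556, 0.3986, 0.0953]
tool_rot: [[0.961, 0.276, 0.002], [0.276, -0.961, 0.001], [0.002, -0.001, -1.0]]
ft_force: [0.1, -0.3, -1.0]
grip_width: 0.0215
gripper_force: 30.0
```

drive_tool(
  deltas=[0,0,0,0,0,0,0,0,0,0,0,0,0,0,-20,0,0,0,-60,0,0,0,-90,0,0,0,-90,0],
  claw=0.45,
)

```text
time_s: 11.95
tool_pos: [0.4575, 0.4002, 0.1905]
tool_rot: [[0.961, 0.277, 0.008], [0.276, -0.961, 0.006], [0.009, -0.003, -1.0]]
ft_force: [1.0, 0.4, 0.7]
grip_width: 0.042
gripper_force: 0.0
```

```bash
python3 seat.py red .111
```

```text
[0.51842532 0.17427458 0.06964609]
delta [ -4. 234.   9.] 0.1
```

drive_tool(
  deltas=[0,30,0,0,-1,232,0,0,-1,232,0,0,-1,232,0,0,-1,232,0,0,-1,232,0,0,-1,232,0,0,-1,232,0,0,-1,232,0,0],
)

```text
time_s: 12.85
tool_pos: [0.5175, 0.1764, 0.1837]
tool_rot: [[0.96, 0.278, -0.0], [0.278, -0.96, 0.0], [-0.0, -0.0, -1.0]]
ft_force: [-0.0, 1.1, 0.0]
grip_width: 0.042
gripper_force: 0.0
```

```bash
python3 seat.py red .021; python3 cap.py wE
```

```text
[0.51842532 0.17427458 0.06964609]
delta [ 0.3  2.4 93.1] 0.3
12.85 [0.51752153 0.176431   0.18373631] 0.282064045704933 0.04199105672731245
```

```bash
python3 - <<'E'
from seat import *
for f in('wA','wE'):
    s,v=pickle.load(open(f+'.pkl','rb'))
    for x in(-.07,-.03,.01):
        u=wproj(v,s,seat('red',x,.024));g=cv2.cvtColor(v['frame'],cv2.COLOR_BGR2GRAY)[int(round(u[1]))]
        a=int(u[0])-45;k=np.where(g[a:a+90]<35)[0]+a;print(f,x,u.round(),k.min() if len(k) else 0,k.max() if len(k) else 0,len(k))
E
```

```text
wA -0.07 [389. 238.] 379 397 19
wA -0.03 [393. 214.] 383 402 20
wA 0.01 [398. 187.] 387 407 21
wE -0.07 [317. 261.] 272 358 38
wE -0.03 [317. 233.] 307 330 24
wE 0.01 [317. 200.] 306 332 27
```

Black is centred in its bay. Gripping it.

drive_tool(
  deltas=[0,2,40,0,0,2,70,0,0,2,82,0,0,2,88,0,0,2,93,0,0,2,93,0,0,2,93,0],
)

```text
time_s: 13.6
tool_pos: [0.5195, 0.1733, 0.0923]
tool_rot: [[0.961, 0.277, 0.002], [0.277, -0.961, 0.0], [0.002, 0.0, -1.0]]
ft_force: [-0.7, 0.1, -0.1]
grip_width: 0.0416
gripper_force: 0.0
```

drive_tool(
  deltas=[0,0,0,0,0,0,0,0,0,0,0,0,0,0,0,0,0,0,0,0,0,0,-20,0,0,0,-50,0,0,0,-60,0,0,0,-60,0],
  claw=0,
  grip_force=30,
)

```text
time_s: 14.5
tool_pos: [0.5199, 0.1733, 0.1526]
tool_rot: [[0.961, 0.276, 0.004], [0.276, -0.961, 0.001], [0.004, 0.0, -1.0]]
ft_force: [0.5, -0.6, -1.0]
grip_width: 0.0217
gripper_force: 30.0
```

drive_tool(
  deltas=[0,50,0,0,0,116,0,0,0,116,0,0,0,116,0,0,0,116,0,0,0,116,0,0],
)

```text
time_s: 15.1
tool_pos: [0.5499, 0.0628, 0.1502]
tool_rot: [[0.961, 0.277, -0.001], [0.277, -0.961, 0.001], [-0.001, -0.001, -1.0]]
ft_force: [-0.2, 0.1, -1.0]
grip_width: 0.0218
gripper_force: 30.0
```

```bash
python3 seat.py black .022
```

```text
[0.5502105  0.06271428 0.06964609]
delta [ 0.3  0.2 58.5] 0.2
```

drive_tool(
  deltas=[0,0,30,0,0,0,45,0,0,0,53,0,0,0,58,0,0,0,58,0,0,0,58,0],
)

```text
time_s: 15.7
tool_pos: [0.5512, 0.0616, 0.0937]
tool_rot: [[0.961, 0.276, 0.001], [0.276, -0.961, 0.0], [0.001, 0.0, -1.0]]
ft_force: [-0.3, 0.2, -1.5]
grip_width: 0.0215
gripper_force: 30.0
```

drive_tool(
  deltas=[0,0,0,0,0,0,0,0,0,0,0,0,0,0,-20,0,0,0,-60,0,0,0,-90,0,0,-60,-90,0,0,-232,-90,0,0,-232,-90,0,0,-232,-90,0,0,-232,-90,0,0,-232,-90,0,0,-232,-90,0,0,-232,-90,0],
  claw=0.45,
)

```text
time_s: 17.1
tool_pos: [0.4869, 0.2836, 0.183]
tool_rot: [[0.961, 0.276, 0.0], [0.276, -0.961, -0.0], [0.0, 0.0, -1.0]]
ft_force: [-0.2, -0.3, -0.4]
grip_width: 0.0417
gripper_force: 0.0
```

```bash
python3 seat.py blue .021; python3 cap.py wF; python3 - <<'E'
from seat import *
s,v=pickle.load(open('wF.pkl','rb'))
h=cv2.cvtColor(v['frame'],cv2.COLOR_BGR2HSV)
for x in(-.07,-.03,.01):
    u=wproj(v,s,seat('blue',x,.024));m=cv2.inRange(h,(50,100,30),(75,255,255))[int(round(u[1]))];k=np.where(m)[0];k=k[abs(k-u[0])<60];print(u,k.min(),k.max())
E
```

```text
[0.48664014 0.28583489 0.06964609]
delta [ 0.3 -2.2 92.4] 0.1
17.1 [0.48690645 0.28362736 0.18302702] 0.2793876937979891 0.04173384389871568
[312.50033337 261.57866935] 302 323
[312.32394774 233.47351872] 300 324
[312.13413729 199.69571627] 299 324
```

Green is centred too. Gripping it and moving it to the green bay, +174 mm along tool y.

drive_tool(
  deltas=[0,-2,40,0,0,-2,70,0,0,-2,82,0,0,-2,88,0,0,-2,92,0,0,-2,92,0,0,-2,92,0],
)

```text
time_s: 17.85
tool_pos: [0.4869, 0.2868, 0.0924]
tool_rot: [[0.961, 0.276, 0.002], [0.276, -0.961, 0.001], [0.002, -0.0, -1.0]]
ft_force: [0.2, 0.3, -0.6]
grip_width: 0.042
gripper_force: 0.0
```

drive_tool(
  deltas=[0,0,0,0,0,0,0,0,0,0,0,0,0,0,0,0,0,0,0,0,0,0,-20,0,0,0,-50,0,0,0,-60,0,0,50,-60,0,0,174,-60,0,0,174,-60,0,0,174,-60,0,0,174,-60,0,0,174,-60,0,0,174,-60,0],
  claw=0,
  grip_force=30,
)

```text
time_s: 19.35
tool_pos: [0.5335, 0.1201, 0.1504]
tool_rot: [[0.961, 0.277, -0.001], [0.277, -0.961, 0.0], [-0.001, -0.001, -1.0]]
ft_force: [0.4, -0.2, -1.8]
grip_width: 0.0221
gripper_force: 30.0
```

```bash
python3 seat.py green .022
```

```text
[0.53431791 0.11849443 0.06964609]
delta [ 0.3  1.8 58.7] 0.2
```

drive_tool(
  deltas=[0,2,30,0,0,2,45,0,0,2,53,0,0,2,58,0,0,2,58,0,0,2,58,0],
)

```text
time_s: 19.95
tool_pos: [0.5351, 0.1175, 0.0937]
tool_rot: [[0.961, 0.277, 0.001], [0.277, -0.961, 0.0], [0.001, 0.0, -1.0]]
ft_force: [-0.4, 0.3, -2.1]
grip_width: 0.0216
gripper_force: 30.0
```

drive_tool(
  deltas=[0,0,0,0,0,0,0,0,0,0,0,0,0,0,-20,0,0,0,-60,0,0,0,-110,0,0,0,-140,0,0,0,-140,0,0,0,-140,0],
  claw=0.45,
)

```text
time_s: 20.85
tool_pos: [0.5353, 0.1173, 0.2341]
tool_rot: [[0.961, 0.276, 0.003], [0.276, -0.961, 0.0], [0.002, 0.0, -1.0]]
ft_force: [-0.5, -0.5, 0.2]
grip_width: 0.0418
gripper_force: 0.0
```

```bash
python3 -c "
from h import *
go(.47,-.27,.24,-.27)"
```

```text
delta [-169.8  354.2   -6.2] 31.5
```

drive_tool(
  deltas=[-170,354,-6,31,-170,354,-6,31,-170,354,-6,31,-170,354,-6,31,-170,354,-6,31,-170,354,-6,31,-170,354,-6,31,-170,354,-6,31,-170,354,-6,31,-170,354,-6,31,-170,354,-6,31,-170,354,-6,31],
  claw=0.6,
)

```text
time_s: 22.05
tool_pos: [0.4693, -0.2684, 0.2384]
tool_rot: [[0.967, -0.256, -0.001], [-0.256, -0.967, 0.001], [-0.001, -0.001, -1.0]]
ft_force: [0.5, 0.9, 0.5]
grip_width: 0.0556
gripper_force: 0.0
```

```bash
python3 cap.py wG
```

```text
22.05 [ 0.46927157 -0.26844458  0.23836463] -0.25918316906386024 0.05560158500175666
```

View pics/wG.png

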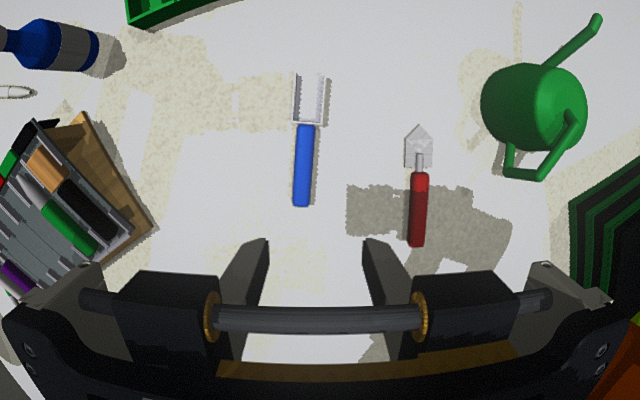

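Wrist view: blue handle spans (308,125) to (301,207) with the scoop open upward. Red handle spans (420,173) to (415,247). Both are clear of everything else.

```bash
python3 - <<'E'
from h import *
s,v=pickle.load(open('wG.pkl','rb'));T=pickle.load(open('s0.pkl','rb'))['top'];t2=vision.snapshot('top')
h=cv2.cvtColor(v['frame'],cv2.COLOR_BGR2HSV);ht=cv2.cvtColor(t2['frame'],cv2.COLOR_BGR2HSV)
def m(h,n):
    return cv2.inRange(h,(105,120,40),(130,255,255)) if n=='blue' else cv2.inRange(h,(170,120,40),(180,255,255))|cv2.inRange(h,(0,120,40),(6,255,255))
for n,b,bt in(('blue',(285,110,325,220),(380,190,420,262)),('red',(400,165,435,260),(425,240,460,292))):
    def pts(h,b):
        k=m(h,n)[b[1]:b[3],b[0]:b[2]];y,x=np.nonzero(k);return np.c_[x+b[0],y+b[1]].astype(np.float32)
    p=pts(h,b);q=pts(ht,bt);c,wh,a=cv2.minAreaRect(p)
    P=np.array([wat(v,s,u,.020) for u in p]);r=cv2.minAreaRect((P[:,:2]*1e3).astype(np.float32))
    mu=P[:,:2].mean(0);w,V=np.linalg.eigh(np.cov((P[:,:2]-mu).T));ax=V[:,1]*np.sign(V[0,1])
    Tc=wcam(v,s);d=wat(v,s,p.mean(0),0)-Tc[:3,3]
    X=tri([(Tc[:3,3],d),ray(t2,q.mean(0))])
    print(n,len(p),len(q),'rect',np.round(r[0],1),np.round(r[1],1),'mean',mu,'yaw',np.arctan2(ax[1],ax[0]),'tri',X,'origin',mu+.030*ax)
E
```

```text
blue 1419 38 rect [ 483.7 -256. ] [ 22.8 107.5] mean [ 0.4851576  -0.25654388] yaw -0.3381175971694099 tri [ 0.46862885 -0.25348281 -0.04839981] origin [ 0.51345902 -0.26649523]
red 1099 83 rect [ 384.5 -394.1] [ 24.8 109.5] mean [ 0.38735458 -0.3947574 ] yaw -0.19966981886413612 tri [ 0.33523047 -0.42886501 -0.1086795 ] origin [ 0.41675854 -0.40070777]
```

```bash
python3 -c "
from h import *
go(.512,-.266,.018,-.338)"
```

```text
delta [ 40.4 -13.5 220.8] 4.5
```

drive_tool(
  deltas=[40,-13,0,4.5,40,-13,50,4.5,40,-13,100,4.5,40,-13,150,4.5,40,-13,190,4.5,40,-13,205,4.5,40,-13,215,4.5,40,-13,220,4.5,40,-13,220,4.5,40,-13,220,4.5],
)

```text
time_s: 23.15
tool_pos: [0.5126, -0.2686, 0.0211]
tool_rot: [[0.943, -0.333, 0.003], [-0.333, -0.943, -0.002], [0.003, 0.001, -1.0]]
ft_force: [-0.2, -0.1, -0.4]
grip_width: 0.0558
gripper_force: 0.0
```

drive_tool(
  deltas=[0,0,0,0,0,0,0,0,0,0,0,0,0,0,0,0,0,0,0,0,0,0,0,0,0,0,0,0,0,0,-30,0,0,0,-80,0,0,0,-130,0,0,0,-180,0,0,0,-180,0,0,0,-180,0],
  claw=0,
  grip_force=20,
)

```text
time_s: 24.45
tool_pos: [0.5122, -0.2684, 0.2011]
tool_rot: [[0.943, -0.333, 0.004], [-0.333, -0.943, -0.002], [0.004, 0.001, -1.0]]
ft_force: [0.2, 0.2, -1.3]
grip_width: 0.0003
gripper_force: 0.0
```

```bash
python3 seat.py blue .13
```

```text
[0.48664014 0.28583489 0.06964609]
delta [-2.086e+02 -5.141e+02  1.000e-01] -35.4
```

The grip is empty, so blue was either knocked aside or dropped. Looking again.

```bash
python3 cap.py wH
```

```text
24.45 [ 0.51216847 -0.2683909   0.20110345] -0.33949942667267313 0.00029530497405456913
```

View pics/wH.png

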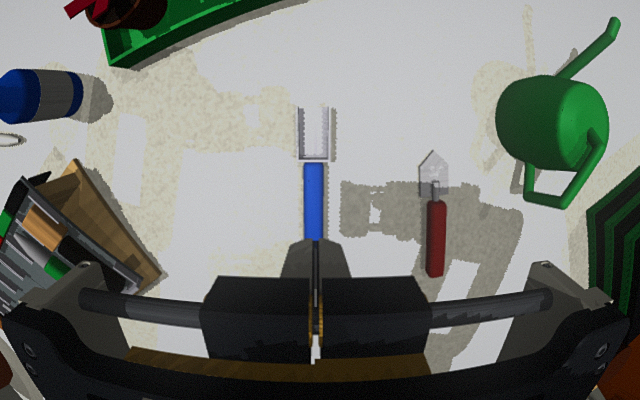

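Blue is still lying on the bench with its handle at (313,163) to (314,240), in line with the gripper. Re-measuring.

```bash
cat > meas.py <<'E'
import sys
from h import *
def handle(f,n,b,z=.020):
    s,v=pickle.load(open(f+'.pkl','rb'));h=cv2.cvtColor(v['frame'],cv2.COLOR_BGR2HSV)
    k=cv2.inRange(h,(105,120,40),(130,255,255)) if n=='blue' else cv2.inRange(h,(170,120,40),(180,255,255))|cv2.inRange(h,(0,120,40),(6,255,255))
    y,x=np.nonzero(k[b[1]:b[3],b[0]:b[2]]);p=np.c_[x+b[0],y+b[1]]
    P=np.array([wat(v,s,u,z) for u in p])[:,:2];mu=P.mean(0);w,V=np.linalg.eigh(np.cov((P-mu).T));ax=V[:,1]*np.sign(V[0,1])
    t=(P-mu)@ax;o=(P-mu)@V[:,0];mid=mu+ax*(np.percentile(t,99.5)+np.percentile(t,.5))/2+V[:,0]*(np.percentile(o,99)+np.percentile(o,1))/2
    yaw=np.arctan2(ax[1],ax[0]);print(n,len(p),'len',np.ptp(t),'wid',np.ptp(o),'yaw',yaw,'front',mid+ax*np.ptp(t)/2,'origin(front-25)',mid+ax*(np.ptp(t)/2-.025))
E
python3 - <<'E'
from meas import *
handle('wG','blue',(285,110,325,220));handle('wG','red',(400,165,435,260))
handle('wH','blue',(295,150,335,250));handle('wH','red',(420,190,455,290))
E
```

```text
blue 1419 len 0.10750774278955505 wid 0.022775736714013457 yaw -0.33811758910716516 front [ 0.53446372 -0.27387516] origin(front-25) [ 0.5108792  -0.26558236]
red 1099 len 0.10937200200631483 wid 0.02483876312893326 yaw -0.19966980427219824 front [ 0.43781236 -0.40463828] origin(front-25) [ 0.41330906 -0.39967964]
blue 1439 len 0.09646503693654472 wid 0.022320830756570056 yaw -0.3374602953408597 front [ 0.53448917 -0.27369239] origin(front-25) [ 0.51089921 -0.2654151 ]
red 1056 len 0.1087933076362839 wid 0.021256724996036938 yaw -0.21821473491029883 front [ 0.43669379 -0.40660207] origin(front-25) [ 0.41228665 -0.40118989]
```

drive_tool(
  deltas=[0,0,0,0,-1,-2,50,0,-1,-2,100,0,-1,-2,100,0,-1,-2,150,0,-1,-2,165,0,-1,-2,175,0,-1,-2,183,0,-1,-2,183,0,-1,-2,183,0,-1,-2,183,0],
  claw=0.6,
)

```text
time_s: 25.6
tool_pos: [0.5119, -0.2661, 0.0176]
tool_rot: [[0.943, -0.333, 0.002], [-0.333, -0.943, -0.001], [0.002, 0.001, -1.0]]
ft_force: [-0.4, 0.8, 0.4]
grip_width: 0.0556
gripper_force: 0.0
```

drive_tool(
  deltas=[0,0,0,0,0,0,0,0,0,0,0,0,0,0,0,0,0,0,0,0,0,0,0,0,0,0,0,0],
  claw=0,
  grip_force=30,
)

```text
time_s: 26.3
tool_pos: [0.5108, -0.2655, 0.016]
tool_rot: [[0.943, -0.333, -0.0], [-0.333, -0.943, 0.0], [-0.0, -0.0, -1.0]]
ft_force: [-1.0, 1.0, 0.6]
grip_width: 0.0219
gripper_force: 30.0
```

drive_tool(
  deltas=[0,0,-10,0,0,0,-30,0,0,0,-70,0,0,0,-110,0,0,0,-150,0,0,0,-180,0,0,0,-180,0,0,0,-180,0],
)

```text
time_s: 27.1
tool_pos: [0.5111, -0.2657, 0.1966]
tool_rot: [[0.943, -0.333, 0.001], [-0.333, -0.943, -0.001], [0.002, 0.0, -1.0]]
ft_force: [-1.1, 0.7, -3.0]
grip_width: 0.0222
gripper_force: 30.0
```

```bash
python3 seat.py blue .13
```

```text
[0.48664014 0.28583489 0.06964609]
delta [-206.7 -511.9   -3.5] -35.4
```

drive_tool(
  deltas=[-207,-512,-4,-35.4,-207,-512,-4,-35.4,-207,-512,-4,-35.4,-207,-512,-4,-35.4,-207,-512,-4,-35.4,-207,-512,-4,-35.4,-207,-512,-4,-35.4,-207,-512,-4,-35.4,-207,-512,-4,-35.4,-207,-512,-4,-35.4,-207,-512,-4,-35.4,-207,-512,-4,-35.4,-207,-512,-4,-35.4,-207,-512,-4,-35.4,-207,-512,-4,-35.4],
)

```text
time_s: 28.6
tool_pos: [0.4861, 0.2847, 0.1991]
tool_rot: [[0.962, 0.273, -0.001], [0.273, -0.962, -0.001], [-0.001, 0.001, -1.0]]
ft_force: [0.3, -0.5, -1.9]
grip_width: 0.0224
gripper_force: 30.0
```

```bash
python3 seat.py blue .065 0.0; python3 cap.py wI
```

```text
[0.49025382 0.28686448 0.07101768]
delta [ 4.7 -1.  63.1] -0.1
28.6 [0.48608664 0.28470024 0.19909381] 0.2765929799566499 0.022427527758475556
```

drive_tool(
  deltas=[4,-1,40,0,4,-1,63,0,4,-1,70,0,4,-1,75,0,4,-1,80,0,4,-1,80,0],
  grip_force=12,
)

```text
time_s: 29.25
tool_pos: [0.4903, 0.2883, 0.1207]
tool_rot: [[0.962, 0.274, 0.001], [0.274, -0.962, 0.001], [0.001, -0.0, -1.0]]
ft_force: [-0.8, -0.1, -1.0]
grip_width: 0.0231
gripper_force: 12.0
```

drive_tool(
  deltas=[0,0,4,0,0,0,8,0,0,0,12,0,0,0,16,0,0,0,16,0,0,0,16,0],
)

```text
time_s: 29.85
tool_pos: [0.4894, 0.2882, 0.1037]
tool_rot: [[0.961, 0.275, -0.001], [0.275, -0.961, -0.0], [-0.001, 0.0, -1.0]]
ft_force: [-0.7, -0.1, -1.3]
grip_width: 0.0227
gripper_force: 12.0
```

drive_tool(
  deltas=[0,0,3,0,0,0,6,0,0,0,9,0,0,0,12,0,0,0,12,0,0,0,12,0],
)

```text
time_s: 30.45
tool_pos: [0.4927, 0.2893, 0.0955]
tool_rot: [[0.962, 0.275, 0.007], [0.275, -0.962, 0.002], [0.007, -0.001, -1.0]]
ft_force: [0.3, -1.4, 13.2]
grip_width: 0.0239
gripper_force: 12.0
```

drive_tool(
  deltas=[0,0,-2,0,0,0,-2,0,0,0,-2,0,0,0,-2,0,0,0,-2,0,0,0,-40,0,0,0,-90,0,0,0,-120,0,0,0,-120,0,0,0,-120,0],
  claw=0.45,
)

```text
time_s: 31.45
tool_pos: [0.4902, 0.2885, 0.2126]
tool_rot: [[0.962, 0.275, 0.002], [0.275, -0.962, 0.001], [0.002, -0.0, -1.0]]
ft_force: [-1.2, 0.1, -1.3]
grip_width: 0.0417
gripper_force: 0.0
```

```bash
python3 cap.py wJ
```

```text
31.45 [0.4901536  0.28854561 0.21260178] 0.2783721505034811 0.041687733482945626
```

View pics/wJ.png

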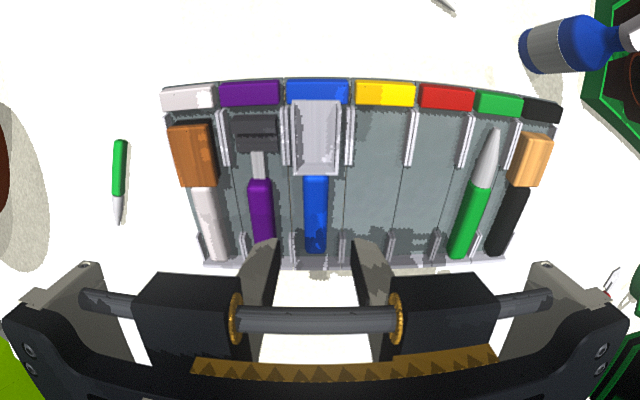

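All bays so far hold the right tools. Blue looks shifted up the slope (head at v≈100, handle end at v≈253), so I'll check that numerically.

```bash
python3 - <<'E'
from seat import *
s,v=pickle.load(open('wJ.pkl','rb'))
for x,z in((-.085,.024),(.025,.024),(.09,.020),(.1,.014)): print(x,[ (n,wproj(v,s,seat(n,x,z)).round().tolist()) for n in('blue','purple','white','green','black')])
for x in (0,.01,.015,.02): print(x,[wproj(v,s,seat('blue',x+a,z)).round(1).tolist() for a,z in((-.085,.024),(.025,.024),(.09,.02))])
import cv2
h=cv2.cvtColor(v['frame'],cv2.COLOR_BGR2HSV);m=cv2.inRange(h,(105,120,30),(130,255,255))
for u in(310,315,320):
    k=np.where(m[:,u])[0];print(u,k.min(),k.max(),[ (int(a),int(b)) for a,b in zip(k[:-1],k[1:]) if b-a>1])
E
```

```text
-0.085 [('blue', [316.0, 262.0]), ('purple', [267.0, 261.0]), ('white', [220.0, 260.0]), ('green', [455.0, 258.0]), ('black', [493.0, 255.0])]
0.025 [('blue', [317.0, 183.0]), ('purple', [255.0, 183.0]), ('white', [199.0, 183.0]), ('green', [483.0, 185.0]), ('black', [525.0, 186.0])]
0.09 [('blue', [317.0, 116.0]), ('purple', [249.0, 117.0]), ('white', [187.0, 121.0]), ('green', [499.0, 126.0]), ('black', [542.0, 132.0])]
0.1 [('blue', [317.0, 103.0]), ('purple', [249.0, 104.0]), ('white', [187.0, 108.0]), ('green', [498.0, 114.0]), ('black', [541.0, 121.0])]
0 [[316.2, 261.9], [316.5, 182.6], [316.7, 115.9]]
0.01 [[316.2, 256.0], [316.5, 173.5], [316.7, 104.8]]
0.015 [[316.2, 253.0], [316.6, 168.9], [316.8, 99.1]]
0.02 [[316.3, 250.0], [316.6, 164.1], [316.8, 93.4]]
310 79 253 [(99, 175)]
315 79 253 [(99, 175)]
320 79 253 [(99, 175)]
```

Blue sits about 15 mm too far up, with its head tip probably on the label block. I'll regrip it, lift, shift it about 18 mm down-slope and set it down.

```bash
python3 seat.py blue .024 0.008
```

```text
[0.49748118 0.28892366 0.07376086]
delta [  8.2   1.5 113.2] 0.0
```

drive_tool(
  deltas=[8,1,40,0,8,1,80,0,8,1,98,0,8,1,106,0,8,1,113,0,8,1,113,0,8,1,113,0],
)

```text
time_s: 32.2
tool_pos: [0.4983, 0.2899, 0.1]
tool_rot: [[0.961, 0.275, 0.001], [0.275, -0.961, 0.001], [0.002, -0.0, -1.0]]
ft_force: [1.2, -0.0, 0.4]
grip_width: 0.0418
gripper_force: 0.0
```

drive_tool(
  deltas=[0,0,0,0,0,0,0,0,0,0,0,0,0,0,0,0,0,0,0,0,0,0,0,0],
  claw=0,
  grip_force=25,
)

```text
time_s: 32.8
tool_pos: [0.4981, 0.2898, 0.0997]
tool_rot: [[0.962, 0.275, 0.001], [0.275, -0.962, 0.001], [0.001, -0.0, -1.0]]
ft_force: [-1.2, -0.6, 6.3]
grip_width: 0.0233
gripper_force: 25.0
```

drive_tool(
  deltas=[0,0,-15,0,-10,0,-15,0,-18,0,-15,0,-18,0,-10,0,-18,0,-2,0,-18,0,4,0,-18,0,4,0,-18,0,4,0],
)

```text
time_s: 33.6
tool_pos: [0.4801, 0.2844, 0.0943]
tool_rot: [[0.962, 0.275, -0.001], [0.275, -0.962, -0.001], [-0.001, 0.0, -1.0]]
ft_force: [0.2, -0.6, -1.6]
grip_width: 0.0234
gripper_force: 25.0
```

drive_tool(
  deltas=[0,0,2,0,0,0,2,0,0,0,2,0],
)

```text
time_s: 33.9
tool_pos: [0.4805, 0.2846, 0.0931]
tool_rot: [[0.962, 0.275, 0.0], [0.275, -0.962, 0.0], [0.0, -0.0, -1.0]]
ft_force: [-0.4, -0.3, -2.3]
grip_width: 0.0239
gripper_force: 25.0
```

drive_tool(
  deltas=[0,0,0,0,0,0,0,0,0,0,0,0,0,0,0,0,0,0,-40,0,0,0,-90,0,0,0,-120,0,0,0,-120,0,0,0,-120,0],
  claw=0.45,
)

```text
time_s: 34.8
tool_pos: [0.4809, 0.2849, 0.2139]
tool_rot: [[0.962, 0.275, 0.002], [0.275, -0.962, 0.001], [0.002, -0.0, -1.0]]
ft_force: [0.3, -0.1, -0.2]
grip_width: 0.0415
gripper_force: 0.0
```

```bash
python3 cap.py wK; python3 - <<'E'
from seat import *
s,v=pickle.load(open('wK.pkl','rb'))
for x in (-.012,-.006,0,.006): print(x,[wproj(v,s,seat('blue',x+a,z)).round(1).tolist() for a,z in((-.085,.024),(.025,.024),(.09,.02))])
h=cv2.cvtColor(v['frame'],cv2.COLOR_BGR2HSV);m=cv2.inRange(h,(105,120,30),(130,255,255))
for u in(310,315,320):
    k=np.where(m[:,u])[0];print(u,k.min(),k.max(),[ (int(a),int(b)) for a,b in zip(k[:-1],k[1:]) if b-a>1])
cv2.imwrite('pics/k1.png',cv2.convertScaleAbs(cv2.resize(v['frame'][60:290,150:570],(800,438)),alpha=1.6))
go(.40,-.33,.22,-.2)
E
```

```text
34.8 [0.48093322 0.28487066 0.21388457] 0.2783415516091417 0.041454342365033855
-0.012 [[315.4, 260.9], [315.4, 182.8], [315.5, 117.4]]
-0.006 [[315.4, 257.4], [315.5, 177.5], [315.5, 111.0]]
0 [[315.4, 253.9], [315.5, 172.1], [315.5, 104.4]]
0.006 [[315.4, 250.3], [315.5, 166.5], [315.5, 97.7]]
310 68 257 [(92, 179)]
315 68 257 [(92, 179)]
320 68 257 [(92, 179)]
delta [-245.8  568.8   -7.5] 27.4
```

View pics/k1.png

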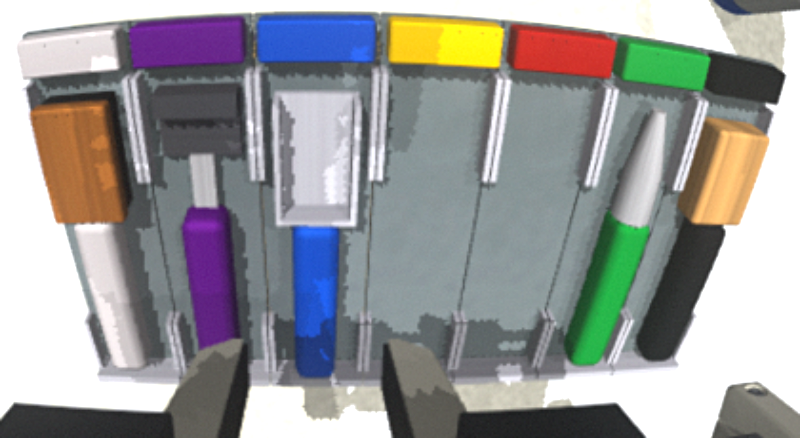

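Blue now lies flat with about 15 mm clearance to its label, and all five racked tools look right. Now red.

drive_tool(
  deltas=[-50,100,-20,5,-290,590,-20,27,-290,590,-20,27,-290,590,-20,27,-290,590,-20,27,-290,590,-20,27,-290,590,-20,27,-290,590,-20,27,-290,590,-20,27,-290,590,-20,27,-290,590,-20,27,-290,590,-20,27,-290,590,-20,27,-290,590,-20,27,-290,590,-20,27,-290,590,-20,27,-290,590,-20,27],
  claw=0.6,
)

```text
time_s: 36.55
tool_pos: [0.364, -0.3608, 0.2324]
tool_rot: [[0.982, -0.19, -0.0], [-0.19, -0.982, 0.001], [-0.001, -0.001, -1.0]]
ft_force: [-0.2, -0.7, 0.2]
grip_width: 0.056
gripper_force: 0.0
```

```bash
python3 cap.py wL; python3 - <<'E'
from meas import *
s,v=pickle.load(open('wL.pkl','rb'))
u=wproj(v,s,(.383,-.394,.02));print(u)
handle('wL','red',(int(u[0])-40,max(0,int(u[1])-90),int(u[0])+40,min(400,int(u[1])+90)))
handle('wG','red',(400,165,435,260),.022)
E
```

```text
36.55 [ 0.36398516 -0.36082452  0.23235212] -0.19132451395114863 0.055971796196962485
[338.25590403 155.89225379]
red 1481 len 0.10657849559949756 wid 0.022720472881930076 yaw -0.22365589636660949 front [ 0.43516408 -0.40644979] origin(front-25) [ 0.41078675 -0.40090489]
red 1099 len 0.10881165342409099 wid 0.024711506011497596 yaw -0.19966980427219821 front [ 0.43838128 -0.40405056] origin(front-25) [ 0.41387798 -0.39909192]
```

```bash
python3 -c "
from h import *
go(.411,-.401,.017,-.22)
T=pickle.load(open('s0.pkl','rb'))['top']
for uv in((484,256),(490,252)): print(at(T,uv,.1))"
```

```text
delta [ 53.7  30.6 215.6] 1.7
[ 0.42445001 -0.49607063  0.1       ]
[ 0.43623231 -0.51442975  0.1       ]
```

The can's handle may be close to the gripper body here, so I'll triangulate it from views I already have.

```bash
python3 - <<'E'
from h import *
d={f:pickle.load(open(f+'.pkl','rb')) for f in('wG','wH','wL')};T=pickle.load(open('s0.pkl','rb'))['top']
def R(f,uv): s,v=d[f];c=wcam(v,s)[:3,3];return c,wat(v,s,uv,0)-c
for n,a,b in(('nearcorner',(508,174),(526,202)),('far corner',(542,180),(567,207)),('up end',(570,118),(600,140))):
    X=tri([R('wG',a),R('wH',b)]);print(n,X,wproj(d['wL'][1],d['wL'][0],X),proj(T,X))
f=d['wL'][1]['frame'];cv2.imwrite('pics/L1.png',cv2.convertScaleAbs(f,alpha=1.6))
E
```

```text
nearcorner [ 0.42842372 -0.49640118  0.09030705] [430.71431271 107.82505823] [482.71698055 254.44744011]
far corner [ 0.4269569  -0.52031971  0.13404472] [469.79496092 107.20750645] [497.23207424 255.90356381]
up end [ 0.49709451 -0.54504489  0.16516597] [496.45619714  27.21531376] [509.9524562  231.71803926]
```

View pics/L1.png

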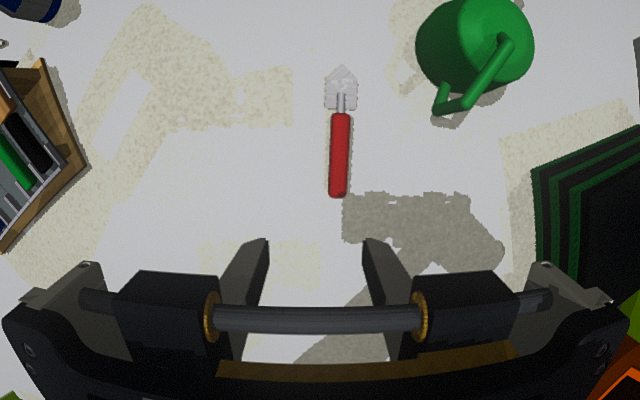

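The can's handle corner is at about (0.428, −0.497, 0.09), right where the gripper body would come if I gripped at the origin. So I'll grip red near the handle end, drag it 90 mm clear, then regrip at the origin.

```bash
python3 -c "
from h import *
go(.365,-.391,.017,-.22)"
```

```text
delta [  6.6  29.5 215.6] 1.7
```

drive_tool(
  deltas=[7,30,0,1.7,7,30,50,1.7,7,30,100,1.7,7,30,150,1.7,7,30,185,1.7,7,30,200,1.7,7,30,210,1.7,7,30,215,1.7,7,30,215,1.7,7,30,215,1.7],
)

```text
time_s: 37.6
tool_pos: [0.3658, -0.3943, 0.0198]
tool_rot: [[0.975, -0.221, 0.002], [-0.221, -0.975, -0.002], [0.002, 0.002, -1.0]]
ft_force: [-0.2, -0.5, 0.4]
grip_width: 0.0553
gripper_force: 0.0
```

drive_tool(
  deltas=[0,0,0,0,0,0,0,0,0,0,0,0,0,0,0,0,0,0,0,0,0,0,0,0,0,0,0,0],
  claw=0,
  grip_force=20,
)

```text
time_s: 38.3
tool_pos: [0.3647, -0.3931, 0.0179]
tool_rot: [[0.975, -0.221, -0.0], [-0.221, -0.975, 0.0], [-0.0, -0.0, -1.0]]
ft_force: [0.6, -0.2, 0.2]
grip_width: 0.0045
gripper_force: 0.0
```

```bash
python3 cap.py wM; python3 - <<'E'
from meas import *
s,v=pickle.load(open('wM.pkl','rb'));h=cv2.cvtColor(v['frame'],cv2.COLOR_BGR2HSV)
k=cv2.inRange(h,(170,120,40),(180,255,255))|cv2.inRange(h,(0,120,40),(6,255,255))
n,l,st,ce=cv2.connectedComponentsWithStats(k)
for i in range(1,n):
    if st[i,4]>150: print(st[i],ce[i],wat(v,s,ce[i],.02))
u=wproj(v,s,(.364,-.393,.02));print(u,wproj(v,s,(.41,-.40,.02)))
E
```

```text
38.3 [ 0.36468543 -0.39310347  0.01786125] -0.2225886814132543 0.004452335733975217
[ 290  128   42  130 4409] [310.89203901 183.28577909] [ 0.40549744 -0.40012359  0.02      ]
[311 259   9  41 274] [314.93065693 279.80291971] [ 0.34375869 -0.38844835  0.02      ]
[314.8615584  250.75997399] [308.87573354 175.72833586]
```

View pics/wM.png

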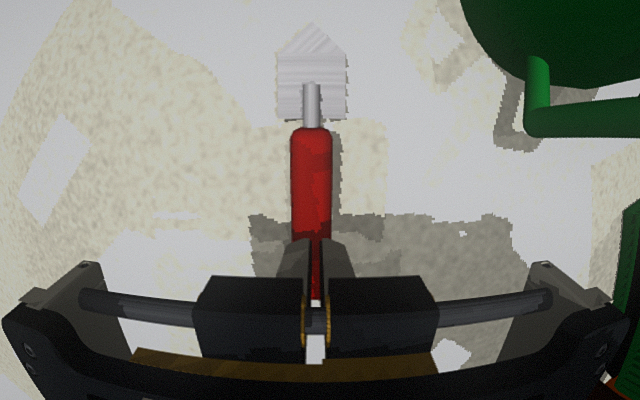

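The fingers closed to 4.5 mm with the handle (290–332, v≈240) apparently beneath them, so they slid over the top. I'll reopen and approach lower, watching the force.

drive_tool(
  deltas=[0,0,-15,0,0,0,-15,0,0,0,-15,0,0,0,-15,0,0,0,-15,0],
  claw=0.6,
)

```text
time_s: 38.85
tool_pos: [0.3646, -0.393, 0.0327]
tool_rot: [[0.975, -0.221, -0.0], [-0.221, -0.975, 0.0], [-0.0, -0.0, -1.0]]
ft_force: [0.3, -0.3, -0.6]
grip_width: 0.0373
gripper_force: 0.0
```

```bash
python3 cap.py wN; python3 - <<'E'
from meas import *
handle('wN','red',(260,60,380,290))
s,v=pickle.load(open('wN.pkl','rb'));print(wproj(v,s,(.41,-.40,.02)))
E
```

```text
38.85 [ 0.36462405 -0.39297045  0.03271513] -0.2225954406335666 0.03733420249858326
red 5568 len 0.10849164507973622 wid 0.022994734849863946 yaw -0.22231279628736894 front [ 0.43618713 -0.40710508] origin(front-25) [ 0.41180237 -0.40159293]
[309.55547493 170.44383813]
```

drive_tool(
  deltas=[0,0,8,0,0,0,14,0,0,0,17,0,0,0,17,0,0,0,17,0],
)

```text
time_s: 39.4
tool_pos: [0.3647, -0.3931, 0.0157]
tool_rot: [[0.975, -0.221, -0.0], [-0.221, -0.975, 0.0], [-0.0, -0.0, -1.0]]
ft_force: [0.7, -0.5, 0.0]
grip_width: 0.0561
gripper_force: 0.0
```

drive_tool(
  deltas=[0,0,0,0,0,0,0,0,0,0,0,0,0,0,0,0],
  claw=0,
  grip_force=20,
)

```text
time_s: 39.8
tool_pos: [0.3648, -0.3933, 0.0161]
tool_rot: [[0.975, -0.221, 0.0], [-0.221, -0.975, -0.0], [0.0, 0.0, -1.0]]
ft_force: [0.0, 0.7, -0.2]
grip_width: 0.0282
gripper_force: 0.3
```

drive_tool(
  deltas=[0,0,0,0,0,0,0,0,0,0,0,0],
)

```text
time_s: 40.1
tool_pos: [0.3648, -0.3931, 0.016]
tool_rot: [[0.975, -0.221, 0.0], [-0.221, -0.975, 0.0], [0.0, -0.0, -1.0]]
ft_force: [0.2, 2.7, 1.9]
grip_width: 0.0231
gripper_force: 20.0
```

drive_tool(
  deltas=[0,-15,0,0,0,-35,0,0,0,-55,0,0,0,-75,0,0,0,-90,0,0,0,-90,0,0,0,-90,0,0],
)

```text
time_s: 40.8
tool_pos: [0.3848, -0.3048, 0.016]
tool_rot: [[0.976, -0.22, 0.0], [-0.22, -0.976, 0.0], [0.0, -0.0, -1.0]]
ft_force: [1.0, 1.4, 2.2]
grip_width: 0.0224
gripper_force: 20.0
```

drive_tool(
  deltas=[0,0,0,0,0,0,0,0,0,0,0,0,0,0,0,0,0,0,0,0,0,0,-45,0,0,0,-75,0,0,0,-75,0,0,0,-75,0],
  claw=0.6,
)

```text
time_s: 41.7
tool_pos: [0.3851, -0.306, 0.0918]
tool_rot: [[0.975, -0.221, 0.002], [-0.221, -0.975, -0.002], [0.002, 0.001, -1.0]]
ft_force: [-0.4, 0.7, -0.2]
grip_width: 0.0557
gripper_force: 0.0
```

```bash
python3 cap.py wO; python3 - <<'E'
from meas import *
s,v=pickle.load(open('wO.pkl','rb'));u=wproj(v,s,(.4,-.31,.02));print(u)
handle('wO','red',(250,50,390,300))
E
```

```text
41.7 [ 0.38514582 -0.30601972  0.09176652] -0.2226985466672006 0.0556859728461183
[315.51309522 193.18290744]
red 3456 len 0.10818256454653796 wid 0.023112196177478405 yaw -0.19391347422515248 front [ 0.45603616 -0.31951418] origin(front-25) [ 0.43150472 -0.31469667]
```

```bash
python3 -c "
from h import *
go(.4315,-.3147,.0155,-.197)"
```

```text
delta [48.1 -1.2 74.9] -1.5
```

drive_tool(
  deltas=[48,-1,0,-1.5,48,-1,20,-1.5,48,-1,45,-1.5,48,-1,60,-1.5,48,-1,68,-1.5,48,-1,75,-1.5,48,-1,75,-1.5,48,-1,75,-1.5,48,-1,75,-1.5],
)

```text
time_s: 42.65
tool_pos: [0.4323, -0.3156, 0.0171]
tool_rot: [[0.981, -0.195, 0.001], [-0.195, -0.981, -0.001], [0.002, 0.001, -1.0]]
ft_force: [0.1, -0.1, -0.1]
grip_width: 0.0557
gripper_force: 0.0
```

drive_tool(
  deltas=[0,0,0,0,0,0,0,0,0,0,0,0,0,0,0,0,0,0,0,0,0,0,0,0,0,0,0,0],
  claw=0,
  grip_force=30,
)

```text
time_s: 43.35
tool_pos: [0.4317, -0.315, 0.016]
tool_rot: [[0.981, -0.195, 0.0], [-0.195, -0.981, -0.0], [0.0, 0.0, -1.0]]
ft_force: [-0.8, 0.3, 0.1]
grip_width: 0.0221
gripper_force: 30.0
```

drive_tool(
  deltas=[0,0,-10,0,0,0,-30,0,0,0,-70,0,0,0,-110,0,0,0,-150,0,0,0,-185,0,0,0,-185,0,0,0,-185,0],
)

```text
time_s: 44.15
tool_pos: [0.432, -0.3154, 0.2021]
tool_rot: [[0.981, -0.195, 0.002], [-0.195, -0.981, -0.002], [0.002, 0.001, -1.0]]
ft_force: [0.4, 0.5, -1.8]
grip_width: 0.0219
gripper_force: 30.0
```

```bash
python3 seat.py red .13 -.008
```

```text
[0.51481164 0.17324499 0.06827449]
delta [ -14.2 -495.4    3.2] -27.2
```

drive_tool(
  deltas=[-14,-495,2,-27,-14,-495,2,-27,-14,-495,2,-27,-14,-495,2,-27,-14,-495,2,-27,-14,-495,2,-27,-14,-495,2,-27,-14,-495,2,-27,-14,-495,2,-27,-14,-495,2,-27,-14,-495,2,-27,-14,-495,2,-27,-14,-495,2,-27],
)

```text
time_s: 45.45
tool_pos: [0.5136, 0.1722, 0.1974]
tool_rot: [[0.963, 0.271, -0.003], [0.271, -0.963, -0.001], [-0.003, 0.0, -1.0]]
ft_force: [-0.0, 0.2, -0.4]
grip_width: 0.0224
gripper_force: 30.0
```

```bash
python3 seat.py red .024 -.008
```

```text
[0.51481164 0.17324499 0.06827449]
delta [  1.7  -0.7 105.1] -0.2
```

drive_tool(
  deltas=[1,0,40,0,1,0,65,0,1,0,75,0,1,0,80,0,1,0,85,0,1,0,90,0,1,0,94,0,1,0,98,0,1,0,98,0,1,0,98,0],
  grip_force=12,
)

```text
time_s: 46.45
tool_pos: [0.5156, 0.1736, 0.1011]
tool_rot: [[0.962, 0.272, 0.0], [0.272, -0.962, 0.0], [0.0, 0.0, -1.0]]
ft_force: [-1.6, 0.4, -0.4]
grip_width: 0.0232
gripper_force: 12.0
```

drive_tool(
  deltas=[0,0,2,0,0,0,4,0,0,0,6,0,0,0,6,0,0,0,6,0],
)

```text
time_s: 46.95
tool_pos: [0.5153, 0.1735, 0.0948]
tool_rot: [[0.962, 0.271, -0.0], [0.271, -0.962, -0.0], [-0.0, -0.0, -1.0]]
ft_force: [-0.4, 0.6, -0.6]
grip_width: 0.0226
gripper_force: 12.0
```

drive_tool(
  deltas=[0,0,2,0,0,0,4,0,0,0,6,0,0,0,6,0,0,0,6,0],
)

```text
time_s: 47.45
tool_pos: [0.5163, 0.1736, 0.0901]
tool_rot: [[0.962, 0.271, 0.002], [0.271, -0.962, 0.0], [0.002, 0.0, -1.0]]
ft_force: [-1.3, -1.0, 6.3]
grip_width: 0.0235
gripper_force: 12.0
```

drive_tool(
  deltas=[0,0,0,0,0,0,0,0,0,0,0,0,0,0,0,0,0,0,0,0,0,0,-40,0,0,0,-90,0,0,0,-125,0,0,0,-125,0,0,0,-125,0],
  claw=0.45,
)

```text
time_s: 48.45
tool_pos: [0.5162, 0.1737, 0.215]
tool_rot: [[0.962, 0.271, 0.002], [0.271, -0.962, 0.001], [0.002, 0.0, -1.0]]
ft_force: [-0.1, -1.0, -1.1]
grip_width: 0.0421
gripper_force: 0.0
```

```bash
python3 cap.py wP; python3 - <<'E'
from seat import *
s,v=pickle.load(open('wP.pkl','rb'));h=cv2.cvtColor(v['frame'],cv2.COLOR_BGR2HSV)
R=seatR(p[3]);T=wcam(v,s);lc=R.T@(T[:3,3]-p[:3])
def rp(uv,z):
    la=R.T@(wat(v,s,uv,0)-p[:3]);k=(z-lc[2])/(la[2]-lc[2]);return lc+k*(la-lc)
M={'red':((170,120,40),(180,255,255)),'blue':((105,120,30),(130,255,255)),'purple':((131,100,20),(160,255,255)),'green':((50,100,30),(75,255,255)),'white':None,'black':None}
for n in O:
    if n=='yellow': continue
    c=wproj(v,s,seat(n,-.03,.024))
    if M[n]: m=cv2.inRange(h,*M[n]) | (cv2.inRange(h,(0,120,40),(6,255,255)) if n=='red' else 0)
    elif n=='white': m=cv2.inRange(h,(0,0,120),(180,60,255))
    else: m=cv2.inRange(h,(0,0,0),(180,255,32))
    k,l,st,ce=cv2.connectedComponentsWithStats(m);i=l[int(c[1]),int(c[0])]
    ys,xs=np.nonzero(l==i);P=np.array([rp(u,.024) for u in zip(xs,ys)]);q=P[:,:2]
    q=q[np.abs(q[:,1]-(3-O.index(n))*.058)<.035]
    w,V=np.linalg.eigh(np.cov((q-q.mean(0)).T));a=V[:,1]*np.sign(V[0,1])
    print(n,'i',i,'x',np.round([q[:,0].min(),q[:,0].max()],3),'y',np.round(q[:,1].mean()-(3-O.index(n))*.058,4),'ang',round(a[1]/a[0],3),len(q))
E
```

```text
48.45 [0.5161842  0.17365378 0.21501955] 0.2748676036741217 0.04205737743141654
white i 1 x [-0.171  0.237] y 0.0042 ang -0.041 9087
purple i 2 x [-0.087  0.03 ] y -0.0061 ang -0.052 1829
blue i 6 x [-0.091  0.018] y -0.0032 ang -0.021 1785
red i 9 x [-0.081  0.035] y -0.0003 ang -0.012 1924
green i 39 x [-0.065  0.026] y -0.0001 ang 0.035 1478
black i 0 x [-0.51   0.201] y 0.0017 ang -0.012 19919
```

drive_tool(
  deltas=[-20,-60,0,0,-20,-150,0,0,-20,-150,0,0,-20,-150,0,0,-20,-150,0,0,-20,-150,0,0,-20,-150,0,0],
)

```text
time_s: 49.2
tool_pos: [0.4559, 0.3109, 0.2132]
tool_rot: [[0.963, 0.27, -0.001], [0.27, -0.963, -0.001], [-0.001, 0.001, -1.0]]
ft_force: [0.1, -0.0, -0.3]
grip_width: 0.0418
gripper_force: 0.0
```

```bash
python3 cap.py wQ; cat > chk.py <<'E'
from seat import *
R=seatR(p[3])
M={'red':((170,120,40),(180,255,255)),'blue':((105,120,30),(130,255,255)),'purple':((131,100,20),(160,255,255)),'green':((50,100,30),(75,255,255))}
def ends(f,n):
    s,v=pickle.load(open(f+'.pkl','rb'));h=cv2.cvtColor(v['frame'],cv2.COLOR_BGR2HSV)
    m=cv2.inRange(h,*M[n]) | (cv2.inRange(h,(0,120,40),(6,255,255)) if n=='red' else 0)
    c=wproj(v,s,seat(n,-.03,.024));k,l,st,ce=cv2.connectedComponentsWithStats(m);i=l[int(c[1]),int(c[0])]
    ys,xs=np.nonzero(l==i);a,b=ys.min(),ys.max();T=wcam(v,s);out=[]
    for y in(a,b):
        x=xs[abs(ys-y)<=2].mean();out.append((T[:3,3],wat(v,s,(x,y),0)-T[:3,3]))
    return out,(a,b)
for n in M:
    A,ia=ends('wP',n);B,ib=ends('wQ',n)
    print(n,ia,ib,[np.round((R.T@(tri([A[j],B[j]])-p[:3])-[0,(3-O.index(n))*.058,0])*1000,1).tolist() for j in(0,1)])
E
python3 chk.py
```

```text
49.2 [0.45590529 0.31092949 0.21320699] 0.2730354546078849 0.04181011011830944
red (np.int64(166), np.int64(254)) (np.int64(148), np.int64(235)) [[21.0, -0.3, -1.5], [-80.9, 0.4, 24.0]]
blue (np.int64(183), np.int64(258)) (np.int64(161), np.int64(244)) [[12.1, 0.1, 14.9], [-91.2, 0.2, 23.8]]
purple (np.int64(174), np.int64(254)) (np.int64(150), np.int64(241)) [[18.9, -1.6, 4.9], [-88.0, 0.4, 22.6]]
green (np.int64(175), np.int64(243)) (np.int64(155), np.int64(236)) [[19.7, 9.2, 10.6], [-100.4, -18.2, -2.0]]
```

```bash
python3 - <<'E'
from seat import *
s,v=pickle.load(open('wQ.pkl','rb'));h=cv2.cvtColor(v['frame'],cv2.COLOR_BGR2HSV)
R=seatR(p[3]);T=wcam(v,s);lc=R.T@(T[:3,3]-p[:3])
def rp(uv,z):
    la=R.T@(wat(v,s,uv,0)-p[:3]);k=(z-lc[2])/(la[2]-lc[2]);return lc+k*(la-lc)
m=cv2.inRange(h,(50,100,30),(75,255,255));c=wproj(v,s,seat('green',-.03,.024));k,l,st,ce=cv2.connectedComponentsWithStats(m);i=l[int(c[1]),int(c[0])]
ys,xs=np.nonzero(l==i);q=np.array([rp(u,.024) for u in zip(xs,ys)]);print('green',q.min(0),q.max(0),q[:,1].mean()+.116)
for n in('scene','top'):
    f=vision.snapshot(n)['frame'];h=cv2.cvtColor(f,cv2.COLOR_BGR2HSV);k,l,st,ce=cv2.connectedComponentsWithStats(cv2.inRange(h,(20,130,60),(34,255,255)))
    print(n,[(st[i].tolist()) for i in range(1,k) if st[i,4]>8])
    if n=='top':
        m=cv2.inRange(h,(0,0,0),(180,90,45));k,l,st,ce=cv2.connectedComponentsWithStats(m)
        for a in('black','white','green'): print(a,proj({**pickle.load(open('s0.pkl','rb'))['top']},seat(a,-.03,.024)).round(1),f[tuple(proj(pickle.load(open('s0.pkl','rb'))['top'],seat(a,-.03,.024)).round().astype(int)[::-1])])
E
```

```text
green [-0.08560331 -0.1289558   0.024     ] [ 0.02911597 -0.09412005  0.024     ] 0.004877139377751236
scene [[381, 161, 13, 9, 66], [382, 169, 10, 14, 68], [465, 203, 18, 6, 78]]
top [[162, 125, 19, 15, 134], [222, 192, 19, 12, 120]]
black [300.3 225.4] [24 19 24]
white [190.2 257.4] [22 28 29]
green [282.1 230.7] [36 89 27]
```

```bash
python3 -c "
from bench import job
print(job.sign_off())"
```

```text
the job is handed in; nothing more can be done
None
```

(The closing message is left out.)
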